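Put up the washed rings and scrapers to dry

ROBOT

A 6-joint arm with a two-finger parallel gripper is mounted at the origin on a cart in front of the work surface, level with it; the furniture and walls round the work are solid. World frame = base frame: x ahead of the robot, y to its left, z up, the work surface at z = 0. Lengths are in m, angles in rad, forces in N, time in s.
With the tool pointing down it reaches from about 0.35 to 0.725 m from the base axis. Payload 6 kg.
Tool frame: the origin (TCP) lies on the centre line of the jaws, within the pads' length; the fingertips stand 11 mm ahead of it and the grasp point (between the pads) lies 8 mm behind it; z points along the fingers, y is the line along which they close (so a half turn about z gives the same grasp; the last joint's range is limited). The gripper opens to 85 mm and grips with 20 to 120 N. Pads are 22 mm wide; open, the fingers measure 114 mm over their backs; the gripper's body (76 mm by 85 mm) begins 54 mm behind the grasp point. The pads swing forward as they close: fully open they stand 13 mm farther back than shut.
Start: joints at [1.68, 0.04, 0.085, 0, -1.615, -0.334], TCP at [0.134, 0.585, 0.242] pointing down, gripper open.
Joint ranges: [-2.56, 2.56], [-1.29, 2.01], [-1.08, 1.49], [-3.29, 1.98], [-2.81, -0.18], [-2.99, 2.99]. Speed limits (rad/s): [2.57, 2.57, 3.01, 3.14, 3.14, 3.14].

INTERFACE

Orientations are given as a 3x3 rotation matrix whose columns are the frame's x, y, z axes.
In Python, from workcell import monitor, vision, manip gives the robot as it stands.
- The arm moves only by the shell command python3 -m handwheel 'ROWS'. ROWS is text: rows parted by semicolons, each of 7 numbers parted by spaces: the gripper command: -1 is shut, 1 is fully open, values between are in proportion, then the shift along the tool's x, y, z as a fraction of full scale, then the turn, a rotation vector about the tool's x, y, z as a fraction of full scale. A call has 1 to 10 rows; each row shifts and turns the commanded pose from where the row before left it, along the tool's axes as they then stand; what a row does not reach is not made up. Full scale, the value 1, is 25 mm for a shift and 6 degrees for a turn. A row lasts 1/10 s, in which the tool goes at most 50 mm and 8.59 degrees, less where a joint would pass 70% of its speed; a pose out of reach is approached as far as the arm can. A call with a number of a shift or a turn outside -1 to 1 is refused whole. A call with a gripper value outside its range is refused whole. The fingers move at their own pace and stop on an object; the grip force is fixed at half the most. Time passes only in rows, so rows that do not move let the fingers close. It gives the time, the measured TCP pose, the force, the opening and the grip force at its end, in the units of the state.
- monitor.sense(): the state, without advancing time (a new reading comes with each control period).
- vision.camera(name): name is "scene" or "top" or "wrist"; returns the picture (384x512x3 uint8, red, green, blue); there is no depth.
- vision.camera_model(name): a dict with "fx", "fy", "cx", "cy" (pixels), "R" (3x3) and "t" (3): a world point X has camera coordinates R X + t. Camera axes: x right, y down, z forward; pixel columns grow to the right and rows downward; lengths in m; the calibration is good to about 2 mm. A picture is of the moment at which its call begins: read the wrist's pose just before it. camera_model takes no time and is no camera call; for the wrist camera it gives the pose at the moment of the call.
- manip.close_job(): hands the job in; it is judged then, once.
The state is a dict: "clock": time; "joint_pos": joint angles; "qvel": joint speeds; "joint_torque": joint torques, N m; "eef_pos": TCP position; "tool_rot": TCP orientation; "ft_force": force on the tool from outside, world axes, zero at the start; "wrist_torque": the same for the moment, N m; "width": opening from 0.0 (shut) to 1.0 (fully open); "finger_force": force on a finger pad.
Only numpy, scipy, OpenCV 4.12 (cv2) and the standard library are available. Lean on these libraries where they do the work, as an engineer would, in place of code of your own. Each camera call takes 0.05 s, during which the arm holds its last target. There are 200 camera calls.

TASK

The washed parts have to go up to dry: thread the three grey rings down the post of the round stand, the widest first, then the middle one, then the narrowest, each lying flat and all the way down. Slide every flat scraper lying on the bench blade first into a slot of the low white rack, one to a slot, until its handle meets the rack, and leave the bottle and the dish where they are.

Things in the scene. Friction and masses are not known exactly. Their poses are not given: they have to be found in the camera images.
- stand: Round stand for rings, fixed: aluminium disc base 84 mm across and 10 mm high with an upright steel post in its middle, 24 mm in diameter, rising straight to 64 mm above the bench and tapering to its tip at 70 mm. Origin: centre of the underside, on the bench; z up.
- post_foot (a point): Centre of the top face of the stand's base, on the post's axis, 10 mm above the bench: the lowest ring rests on this face.
- rack: Low white slotted rack, fixed: block 50 mm deep (its x), 216 mm wide (its y), 41.5 mm high, three level slots side by side, open on the front (-x, towards the robot), 48 mm deep, black inside. Each slot is 40 mm wide, 7 mm high, its middle 26 mm above the bench; 70 mm apart. Origin: centre of the underside; x points into the slots.
- slot_0 (a point): Mouth of the left (+y) slot of the rack, as seen from the robot: the middle of the opening, in the plane of the front face, 26 mm above the bench; x points into the slot.
- slot_1 (a point): Mouth of the middle slot of the rack, as seen from the robot: the middle of the opening, in the plane of the front face, 26 mm above the bench; x points into the slot.
- slot_2 (a point): Mouth of the right (-y) slot of the rack, as seen from the robot: the middle of the opening, in the plane of the front face, 26 mm above the bench; x points into the slot.
- ring_wide_c (a point): Centre (half-way up, on the axis) of the wide ring: plain grey ring, 66 mm outer diameter, 28 mm hole, 18 mm high, 80 g (varies), lying flat on the bench at the start; z along its axis, the two faces are alike. It goes over the 24 mm post with 2 mm of play all round.
- ring_mid_c (a point): Centre (half-way up, on the axis) of the mid ring: plain grey ring, 56 mm outer diameter, 28 mm hole, 18 mm high, 80 g (varies), lying flat on the bench at the start; z along its axis, the two faces are alike. It goes over the 24 mm post with 2 mm of play all round.
- ring_narrow_c (a point): Centre (half-way up, on the axis) of the narrow ring: plain grey ring, 46 mm outer diameter, 28 mm hole, 18 mm high, 80 g (varies), lying flat on the bench at the start; z along its axis, the two faces are alike. It goes over the 24 mm post with 2 mm of play all round.
- scraper_a_grip (a point): Centre (half-way up) of the handle of a flat scraper, one of 2 or 3 alike. Grey handle 76 mm long (x), 22 wide (y), 18 thick (z); beyond its +x end a steel blade sticks out 46 mm, 36 wide (30 in the last 6 mm), 3 thick, mid-way in the handle's thickness. Lies level on its handle; faces alike; 80 g, balances 15 mm nearer the blade. Fully in, this point is 38 mm in front of the rack's face and, let go, droops 5 mm.
- scraper_b_grip (a point): Centre (half-way up) of the handle of a flat scraper, one of 2 or 3 alike. Grey handle 76 mm long (x), 22 wide (y), 18 thick (z); beyond its +x end a steel blade sticks out 46 mm, 36 wide (30 in the last 6 mm), 3 thick, mid-way in the handle's thickness. Lies level on its handle; faces alike; 80 g, balances 15 mm nearer the blade. Fully in, this point is 38 mm in front of the rack's face and, let go, droops 5 mm.
- scraper_c_grip (a point): Centre (half-way up) of the handle of a flat scraper, one of 2 or 3 alike. Grey handle 76 mm long (x), 22 wide (y), 18 thick (z); beyond its +x end a steel blade sticks out 46 mm, 36 wide (30 in the last 6 mm), 3 thick, mid-way in the handle's thickness. Lies level on its handle; faces alike; 80 g, balances 15 mm nearer the blade. Fully in, this point is 38 mm in front of the rack's face and, let go, droops 5 mm.
- citrate_bottle: Small white bottle with a green cap, 40 mm across and 75 mm high, standing loose on the bench; not part of the job. Origin: centre of its underside.
- petri_dish: Clear round dish, 78 mm across and 15 mm high, lying loose between the two machines (whose fronts, some 0.1 m high, stand at world x about 0.57, left of y = 0.03 and right of y = -0.13); not part of the job. Origin: centre of its underside.
Things that resemble listed ones, but are neither listed nor needed, are in the scene too. Leave any orange or pink look-alike of the part that bears ring_narrow_c alone.

How it is judged:
By the outcome, as a careful person would: the job done as asked, in the order asked, and still so for the second after the job is handed in, with the robot touching nothing.
Of scraper_a, scraper_b, scraper_c only 2 to 3 are there at a start; the rules pass over those that are not, and their reading is None.
At some moment in a run one of ring_wide, ring_mid, ring_narrow, scraper_a, scraper_b, scraper_c may be knocked a few centimetres aside while the robot is not near it.
Once in a run the grip may slacken for a moment while it holds something.
It also fails if it takes over 208 s, if anything falls off the work surface, if the arm or the gripper's body presses on something with over 40 N, if the wrist force passes 120 N, or if a joint passes its speed limit or range.

## Working session

There is one attempt and no reset: what is moved stays moved. The work goes in short steps, Python scripts to look and compute and a shell command to move; the robot and the scene stay as the last step left them, time stands still between calls to the robot, and variables do not carry over. Pictures are saved under pics/ and viewed, at most 14 in all, crops included, and the job is handed in when it is done.

```bash
mkdir -p pics; cat > h.py <<'E'
import numpy as np, cv2
from workcell import monitor, vision, manip
def snap(name,fn):
    m=vision.camera_model(name); im=vision.camera(name)
    cv2.imwrite('pics/'+fn+'.png',cv2.cvtColor(im,cv2.COLOR_RGB2BGR)); np.savez('pics/'+fn+'.npz',**{k:np.array(v) for k,v in m.items()}); return im,m
def px2w(m,u,v,z):
    R=np.array(m['R']);t=np.array(m['t']);d=R.T@np.array([(u-m['cx'])/m['fx'],(v-m['cy'])/m['fy'],1]);c=-R.T@t
    return c+d*(z-c[2])/d[2]
def w2px(m,X):
    p=np.array(m['R'])@np.array(X)+np.array(m['t']); return np.array([m['fx']*p[0]/p[2]+m['cx'],m['fy']*p[1]/p[2]+m['cy']])
E
python3 - <<'E'
from h import *
a,ma=snap('top','t0'); b,mb=snap('scene','s0')
big=cv2.resize(cv2.imread('pics/t0.png'),(800,600),interpolation=cv2.INTER_CUBIC);cv2.imwrite('pics/t0b.png',big)
s=monitor.sense();print(s)
for m in(ma,mb):print(m, -np.array(m['R']).T@m['t'])
E
```

```text
{'clock': 0.1, 'joint_pos': array([ 1.67967994e+00,  4.07520166e-02,  8.38971731e-02, -4.06048670e-04,
       -1.61550800e+00, -3.33730463e-01]), 'qvel': array([-4.32085195e-05, -1.90851329e-03,  2.20444520e-03,  8.74486482e-04,
        3.15353674e-04,  1.27288967e-03]), 'joint_torque': array([-5.53812424e-03, -3.69345260e+01,  3.48280370e+01,  6.95193753e+00,
       -4.63097269e-03, -2.53031494e-06]), 'eef_pos': array([0.13362314, 0.58463934, 0.24137157]), 'tool_rot': array([[ 9.74832255e-01, -2.22939498e-01, -2.33009542e-04],
       [-2.22939582e-01, -9.74830949e-01, -1.60131993e-03],
       [ 1.29852549e-04,  1.61296537e-03, -9.99998691e-01]]), 'ft_force': array([0.33013998, 0.64523949, 0.27370049]), 'wrist_torque': array([-0.03688193, -0.01240108,  0.04096471]), 'finger_force': 0.0, 'width': 1.0012121536581933}
{'fx': 435.4003034965654, 'fy': 435.4003034965654, 'cx': 259.2273344117207, 'cy': 196.9422435473487, 'R': array([[ 0.02997388, -0.99925162, -0.02444938],
       [-0.99712175, -0.0281879 , -0.07038216],
       [ 0.06964031,  0.02648864, -0.99722043]]), 't': array([0.15356693, 0.54379775, 1.49556929])} [0.43347766 0.12916493 1.53344052]
{'fx': 369.5480341365839, 'fy': 369.5480341365839, 'cx': 254.33846954593696, 'cy': 189.8066347679228, 'R': array([[-0.86293085, -0.50505954, -0.01628549],
       [-0.3039363 ,  0.54450458, -0.78175283],
       [ 0.40369925, -0.66964888, -0.62337573]]), 't': array([0.57044472, 0.12025149, 1.27990442])} [0.01210669 1.07971762 0.90115826]
```

View pics/t0b.png

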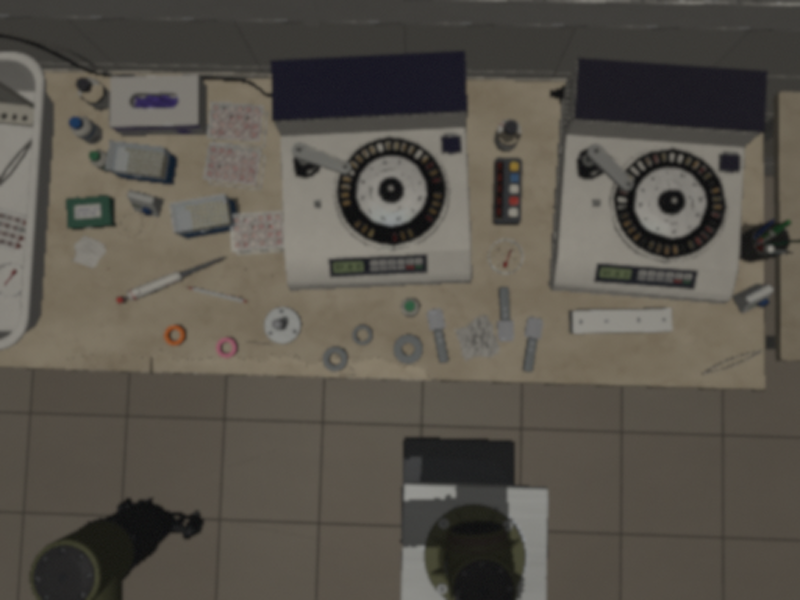

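View pics/s0.png

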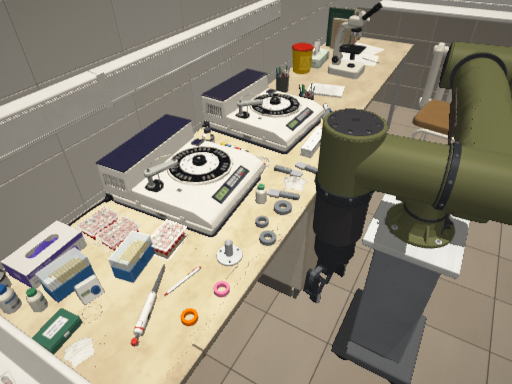

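The top view shows the stand at (282,325), wide ring (408,348), mid (336,357), narrow (363,334), three scrapers at about (438,335), (505,315) and (531,343), and the rack at (622,320), all in 800-px coordinates. I'll enlarge that area.

```bash
python3 - <<'E'
from h import *
im=cv2.imread('pics/t0.png')[150:250,160:450]
im=cv2.convertScaleAbs(im,alpha=1.8)
im=cv2.resize(im,None,fx=2.75,fy=2.75,interpolation=cv2.INTER_CUBIC);cv2.imwrite('pics/t0c.png',im)
m=np.load('pics/t0.npz')
k=512/800
for n,u,v,z in [('stand',282,325,.01),('wide',408,348,.018),('mid',336,357,.018),('nar',363,334,.018),('rack',622,320,.0415),('sa',441,345,.018),('sb',504,303,.018),('sc',530,355,.018),('bottle',411,307,.075)]:
    p=px2w(m,u*k,v*k,z);print(n,p.round(3),np.hypot(*p[:2]).round(3))
E
```

```text
stand [0.493 0.445 0.01 ] 0.664
wide [0.45  0.16  0.018] 0.477
mid [0.425 0.32  0.018] 0.532
nar [0.478 0.261 0.018] 0.545
rack [ 0.524 -0.305  0.042] 0.606
sa [0.459 0.087 0.018] 0.467
sb [ 0.556 -0.051  0.018] 0.558
sc [ 0.442 -0.11   0.018] 0.456
bottle [0.537 0.155 0.075] 0.559
```

View pics/t0c.png

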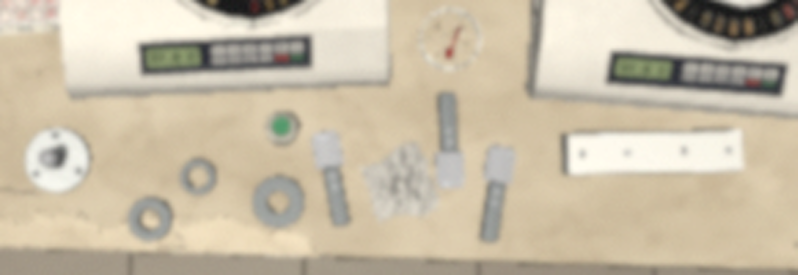

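The enlarged view confirms three scrapers. a and c have the blade at +x, and b has its blade towards the robot. The dish is at crop (450,38). Next I'll write a move-planning helper and get the wrist camera's geometry.

```bash
cat >> h.py <<'E'
def plan(x,y,z,yaw_deg=None):
    s=monitor.sense();R=np.array(s['tool_rot']);p=np.array(s['eef_pos']);yaw=np.degrees(np.arctan2(R[1,0],R[0,0]))
    yt=yaw if yaw_deg is None else yaw_deg
    a=np.radians(yt);Rt=np.array([[np.cos(a),np.sin(a),0],[np.sin(a),-np.cos(a),0],[0,0,-1]])
    d=(yaw-yt+180)%360-180
    print('pos',p.round(4),'yaw %.2f'%yaw,'tiltz',R[:2,2].round(4),'turn z units %.3f'%(d/6),'then shift units',((Rt.T@(np.array([x,y,z])-p))/.025).round(3),'w %.3f F %s t %.1f'%(s['width'],s['ft_force'].round(1),s['clock']))
E
python3 - <<'E'
from h import *
m=vision.camera_model('wrist');s=monitor.sense();R=s['tool_rot'];c=-np.array(m['R']).T@m['t']
print(m['fx'],m['cx'],m['cy'],'cam in tool',R.T@(c-s['eef_pos']));print('cam axes in tool (cols)',(R.T@np.array(m['R']).T).round(3))
plan(0.45,0.40,0.242,-45)
E
```

```text
269.3849889169492 255.78085065302386 191.19916009939547 cam in tool [ 6.97811094e-02  7.18351553e-05 -1.29915105e-01]
cam axes in tool (cols) [[ 0.    -0.962 -0.273]
 [ 1.     0.    -0.001]
 [ 0.001 -0.273  0.962]]
pos [0.1336 0.5846 0.2414] yaw -12.88 tiltz [-0.0002 -0.0016] turn z units 5.353 then shift units [14.171 -3.726 -0.025] w 1.001 F [0.3 0.6 0.3] t 0.1
```

```bash
python3 -m handwheel '1 0 0 0 0 0 1;1 0 0 0 0 0 1;1 0 0 0 0 0 1;1 0 0 0 0 0 1;1 0 0 0 0 0 1;1 0 0 0 0 0 0.353'
python3 -m handwheel '1 1 -0.25 0 0 0 0;1 1 -0.25 0 0 0 0;1 1 -0.25 0 0 0 0;1 1 -0.25 0 0 0 0;1 1 -0.25 0 0 0 0;1 1 -0.25 0 0 0 0;1 1 -0.25 0 0 0 0'
python3 -m handwheel '1 1 -0.25 0 0 0 0;1 1 -0.25 0 0 0 0;1 1 -0.25 0 0 0 0;1 1 -0.25 0 0 0 0;1 1 -0.25 0 0 0 0;1 1 -0.25 0 0 0 0;1 1 -0.25 0 0 0 0;1 0 0 0 0 0 0;1 0 0 0 0 0 0'
python3 - <<'E'
from h import *
im,m=snap('wrist','w1');plan(0.45,0.16,0.2,-45)
cv2.imwrite('pics/w1b.png',cv2.resize(cv2.imread('pics/w1.png'),(800,600)))
for n,X in dict(stand=(.493,.445,.01),wide=(.45,.16,.018),mid=(.425,.32,.018),nar=(.478,.261,.018)).items(): print(n,w2px(m,X)*800/512)
E
```

```text
clock: 0.7
eef_pos: [0.1337, 0.5847, 0.2417]
tool_rot: [[0.705, -0.71, -0.0], [-0.71, -0.705, -0.001], [0.001, 0.001, -1.0]]
ft_force: [-0.2, -0.0, 0.2]
width: 1.004
finger_force: 0.0
clock: 1.4
eef_pos: [0.2891, 0.4913, 0.2418]
tool_rot: [[0.707, -0.707, -0.0], [-0.707, -0.707, -0.001], [0.0, 0.001, -1.0]]
ft_force: [-0.8, -0.1, 0.8]
width: 0.997
finger_force: 0.0
clock: 2.3
eef_pos: [0.4432, 0.399, 0.2417]
tool_rot: [[0.706, -0.708, -0.001], [-0.708, -0.706, -0.001], [0.0, 0.001, -1.0]]
ft_force: [-0.3, 0.2, -0.5]
width: 1.0
finger_force: 0.0
pos [0.4428 0.3994 0.2418] yaw -45.01 tiltz [-0.0006 -0.0005] turn z units -0.001 then shift units [6.976 6.566 1.673] w 1.002 F [0.3 0.  0.1] t 2.4
stand [322.07578757 259.29417942]
wide [621.5472556   32.68386995]
mid [483.19191974 212.67145439]
nar [494.12218637 108.50793743]
```

View pics/w1b.png

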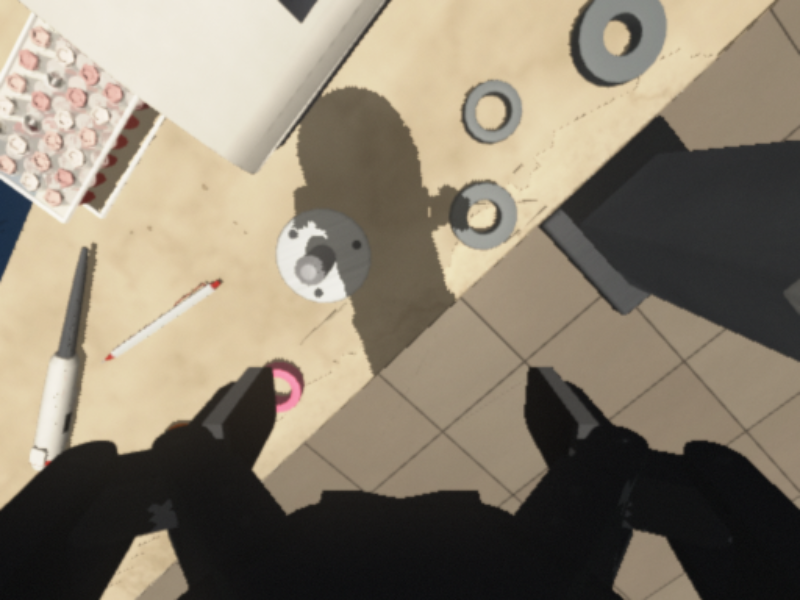

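The picture shows the stand disc centred at (323,256) with its post tip at (308,270). The narrow ring is at (492,112), mid at (484,215) and wide at (619,40), which all match the top-view estimates within a few mm. I'll write a silhouette fit to refine these.

```bash
cat >> h.py <<'E'
def mask(im,smax=45):
    h=cv2.cvtColor(im,cv2.COLOR_RGB2HSV); return ((h[...,1]<smax)&(h[...,2]>45)).astype(np.uint8)
def blob(im,g,roi,smax=45):
    k=mask(im,smax);c=np.zeros_like(k);cv2.circle(c,tuple(int(round(a)) for a in g),int(roi),1,-1);k=cv2.morphologyEx(k&c,cv2.MORPH_OPEN,np.ones((3,3)))
    cs,_=cv2.findContours(k,cv2.RETR_EXTERNAL,cv2.CHAIN_APPROX_NONE); return max(cs,key=cv2.contourArea)
def cen(c):
    M=cv2.moments(c);return np.array([M['m10']/M['m00'],M['m01']/M['m00']]),M['m00']
def fitring(im,m,x,y,r,z0,z1,smax=45):
    a=np.linspace(0,2*np.pi,90)
    hull=lambda p:cv2.convexHull(np.array([w2px(m,(p[0]+r*np.cos(t),p[1]+r*np.sin(t),z)) for z in(z0,z1) for t in a],np.float32))
    p=np.array([x,y]); g=w2px(m,(*p,z1)); h=hull(p); R=1.45*np.sqrt(cen(h)[1]/np.pi)
    c=cv2.convexHull(blob(im,g,R,smax)); o,ao=cen(c)
    for _ in range(4):
        h,ah=cen(hull(p)); q=w2px(m,(*p,z1)); p=p+(px2w(m,*(q+o-h),z1)-px2w(m,*q,z1))[:2]
    print('ring',p.round(4),'area ratio %.3f'%(ao/ah)); return p
E
python3 - <<'E'
from h import *
im=cv2.cvtColor(cv2.imread('pics/w1.png'),cv2.COLOR_BGR2RGB);m=np.load('pics/w1.npz')
fitring(im,m,.45,.16,.033,0,.018);fitring(im,m,.425,.32,.028,0,.018);fitring(im,m,.478,.261,.023,0,.018);fitring(im,m,.493,.445,.042,0,.01)
print('post tip',px2w(m,308*.64,270*.64,.07))
plan(0.45,0.16,0.16,-45)
E
```

```text
ring [0.4471 0.1619] area ratio 0.829
ring [0.4223 0.3216] area ratio 0.914
ring [0.4774 0.2622] area ratio 0.872
ring [0.4943 0.4435] area ratio 0.940
post tip [0.49491698 0.44236383 0.07      ]
pos [0.4428 0.3994 0.2418] yaw -45.01 tiltz [-0.0006 -0.0005] turn z units -0.001 then shift units [6.976 6.566 3.273] w 1.002 F [0.3 0.  0.1] t 2.4
```

```bash
python3 -m handwheel '1 1 0.93 0.5 0 0 0;1 1 0.93 0.5 0 0 0;1 1 0.93 0.5 0 0 0;1 1 0.93 0.5 0 0 0;1 1 0.93 0.5 0 0 0;1 1 0.93 0.5 0 0 0;1 0.93 0.96 0.5 0 0 0;1 0 0 0 0 0 0;1 0 0 0 0 0 0' >/dev/null
python3 - <<'E'
from h import *
im,m=snap('wrist','w2');p=fitring(im,m,.447,.162,.033,0,.018)
for s in(35,60):fitring(im,m,.447,.162,.033,0,.018,s)
plan(*p,0.02,-45)
cv2.imwrite('pics/w2b.png',cv2.resize(cv2.imread('pics/w2.png'),(800,600)))
E
```

```text
ring [0.4437 0.1565] area ratio 1.097
ring [0.4492 0.1583] area ratio 0.911
ring [0.4387 0.1575] area ratio 1.391
pos [0.4499 0.1619 0.1553] yaw -44.96 tiltz [0.0008 0.0006] turn z units 0.007 then shift units [-0.023  0.33   5.412] w 0.999 F [ 0.9 -0.   0.4] t 3.3
```

View pics/w2b.png

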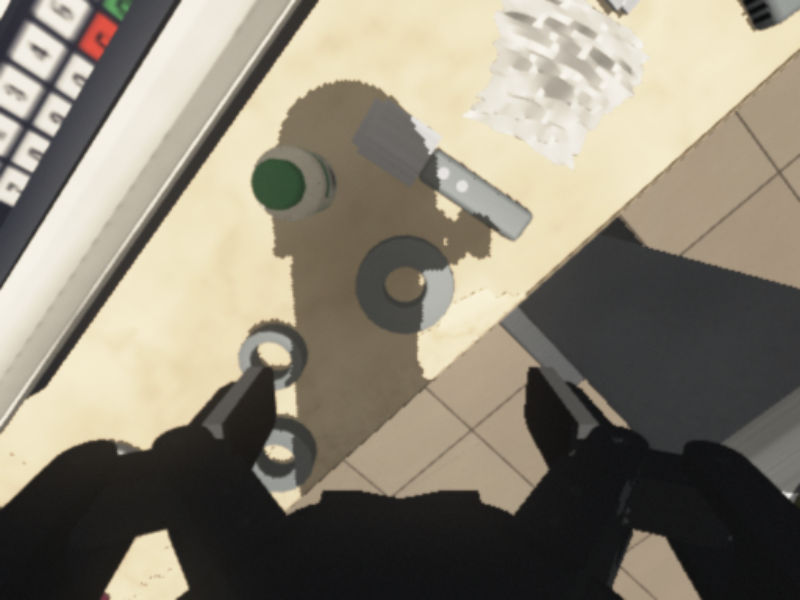

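Seen from close up, the wide ring's top spans columns 356–454 and rows 236–333, so its centre is about (405,285). Scraper a's handle end at (520,225) is clear of the fingers.

```bash
python3 - <<'E'
from h import *
m=np.load('pics/w2.npz');p=px2w(m,405*.64,284.5*.64,.018);print(p, np.linalg.norm(px2w(m,356*.64,285*.64,.018)-px2w(m,454*.64,285*.64,.018)))
plan(p[0],p[1],0.02)
E
```

```text
[0.45012666 0.15673997 0.018     ] 0.06401372149242099
pos [0.4499 0.1619 0.1553] yaw -44.96 tiltz [0.0008 0.0006] turn z units 0.000 then shift units [0.152 0.14  5.412] w 0.999 F [ 0.9 -0.   0.4] t 3.3
```

```bash
python3 -m handwheel '1 0.15 0.14 1 0 0 0;1 0 0 1 0 0 0;1 0 0 1 0 0 0;1 0 0 1 0 0 0;1 0 0 1 0 0 0;1 0 0 0.5 0 0 0;1 0 0 0.2 0 0 0;1 0 0 0 0 0 0'
python3 -m handwheel '-1 0 0 0 0 0 0;-1 0 0 0 0 0 0;-1 0 0 0 0 0 0;-1 0 0 0 0 0 0;-1 0 0 0 0 0 0;-1 0 0 0 0 0 0;-1 0 0 0 0 0 0'
python3 -m handwheel '-1 0 0 -1 0 0 0;-1 0 0 -1 0 0 0;-1 0 0 -1 0 0 0;-1 0 0 -1 0 0 0;-1 0 0 -0.6 0 0 0;-1 0 0 0 0 0 0'
python3 - <<'E'
from h import *
im,m=snap('wrist','w3');plan(.4945,.443,0.115,-45)
cv2.imwrite('pics/w3b.png',cv2.resize(cv2.imread('pics/w3.png')[180:384,130:380],(500,408)))
E
```

```text
clock: 4.1
eef_pos: [0.4503, 0.1566, 0.0126]
tool_rot: [[0.708, -0.706, 0.0], [-0.706, -0.708, -0.0], [0.0, 0.0, -1.0]]
ft_force: [0.3, 0.6, -0.0]
width: 1.001
finger_force: 0.0
clock: 4.8
eef_pos: [0.4513, 0.1567, 0.0149]
tool_rot: [[0.707, -0.707, 0.003], [-0.707, -0.707, 0.001], [0.001, -0.003, -1.0]]
ft_force: [-3.3, 0.0, 7.5]
width: 0.749
finger_force: 63.8
clock: 5.4
eef_pos: [0.4513, 0.1567, 0.1301]
tool_rot: [[0.707, -0.707, 0.004], [-0.707, -0.707, 0.003], [0.001, -0.005, -1.0]]
ft_force: [0.2, 0.1, -0.5]
width: 0.747
finger_force: 66.1
pos [0.4504 0.1564 0.1279] yaw -45.00 tiltz [0.0012 0.0016] turn z units -0.001 then shift units [-6.859 -9.352  0.516] w 0.743 F [-0.5  0.3 -2.3] t 5.5
```

View pics/w3b.png

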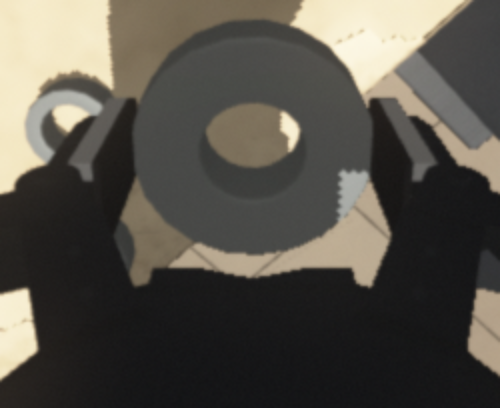

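The ring is held, with its top face centred at about crop (252.5,147). From that I'll compute its offset from the TCP.

```bash
cat >> h.py <<'E'
def held(fn,u,v,z):
    m=np.load('pics/'+fn+'.npz');s=monitor.sense();p=px2w(m,u,v,z);o=np.array(s['tool_rot']).T@(p-s['eef_pos']);print('held at',p.round(4),'offset in tool mm',(o*1000).round(1));return p
E
python3 - <<'E'
from h import *
held('w3',256.2,253.5,.131)
m=np.load('pics/w3.npz');a=np.linspace(0,6.28,4,endpoint=False)
P=monitor.sense()['eef_pos']
for r in(.033,.014):
    q=np.array([w2px(m,(P[0]+r*np.cos(t-.785),P[1]+r*np.sin(t-.785),.131)) for t in a]);print((2*(q-[130,180])).round())
E
```

```text
held at [0.4503 0.1578 0.131 ] offset in tool mm [-1.1 -0.9 -3.1]
[[256.  24.]
 [132. 143.]
 [255. 249.]
 [380. 144.]]
[[256.  95.]
 [203. 143.]
 [256. 190.]
 [308. 144.]]
```

```bash
python3 -m handwheel '-1 -0.68 -0.935 0 0 0 0;-1 -0.68 -0.935 0 0 0 0;-1 -0.68 -0.935 0 0 0 0;-1 -0.68 -0.935 0 0 0 0;-1 -0.68 -0.935 0 0 0 0;-1 -0.68 -0.935 0 0 0 0;-1 -0.68 -0.935 0 0 0 0;-1 -0.68 -0.935 0 0 0 0;-1 -0.68 -0.935 0 0 0 0;-1 -0.68 -0.935 0 0 0 0' >/dev/null
python3 -m handwheel '-1 0 0 0.5 0 0 0;-1 0 0 0.5 0 0 0;-1 0 0 0 0 0 0;-1 0 0 0 0 0 0' 
python3 - <<'E'
from h import *
im,m=snap('wrist','w4');plan(.4945,.443,0.1,-45)
P=monitor.sense()['eef_pos'];print('post tip expected crop px',3*(w2px(m,(.4945,.443,.07))-[150,160]))
cv2.imwrite('pics/w4b.png',cv2.resize(cv2.imread('pics/w4.png')[160:350,150:360],None,fx=3,fy=3,interpolation=cv2.INTER_CUBIC))
E
```

```text
clock: 6.85
eef_pos: [0.495, 0.4404, 0.1014]
tool_rot: [[0.707, -0.707, -0.001], [-0.707, -0.707, -0.002], [0.001, 0.002, -1.0]]
ft_force: [0.5, 0.4, -0.7]
width: 0.746
finger_force: 66.1
pos [0.4954 0.4408 0.1024] yaw -45.03 tiltz [ 0.0003 -0.0003] turn z units -0.005 then shift units [-0.088 -0.036  0.098] w 0.739 F [ 0.6 -0.5 -0.6] t 6.9
post tip expected crop px [312.17819027 209.85115686]
```

View pics/w4b.png

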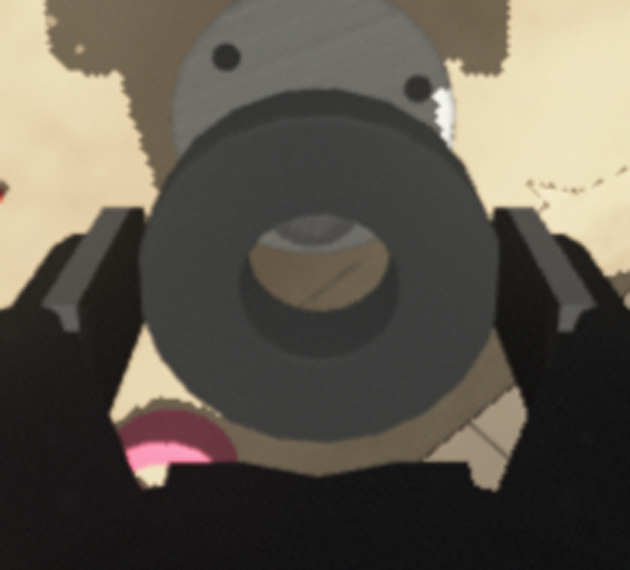

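```bash
cat >> h.py <<'E'
def circ(m,x,y,z,r,off,k,yaw=-.785):
    q=np.array([w2px(m,(x+r*np.cos(t+yaw),y+r*np.sin(t+yaw),z)) for t in np.linspace(0,6.283,72)]);q=k*(q-off)
    return 'col %.0f-%.0f row %.0f-%.0f'%(*q[:,0].min(keepdims=1),*q[:,0].max(keepdims=1),*q[:,1].min(keepdims=1),*q[:,1].max(keepdims=1))
E
python3 - <<'E'
from h import *
m=np.load('pics/w4.npz');O=[150,160]
x,y=.4945,.443
print('base',circ(m,x,y,.01,.042,O,3));print('post64',circ(m,x,y,.064,.012,O,3));print('tip',circ(m,x,y,.07,.008,O,3))
P=monitor.sense()['eef_pos']
for zb in(.087,.082):
    print('holebot',circ(m,P[0],P[1],zb,.014,O,3),'holetop',circ(m,P[0],P[1],zb+.018,.014,O,3),'outtop',circ(m,P[0],P[1],zb+.018,.033,O,3))
E
```

```text
base col 167-459 row -22-256
post64 col 259-366 row 148-248
tip col 275-349 row 175-244
holebot col 245-388 row 168-299 holetop col 236-397 row 207-351 outtop col 126-506 row 99-441
holebot col 247-386 row 159-287 holetop col 239-394 row 195-336 outtop col 132-500 row 90-423
```

```bash
python3 -m handwheel '-1 -0.03 -0.06 0 0 0 0;-1 0 0 0.2 0 0 0;-1 0 0 0.2 0 0 0;-1 0 0 0.2 0 0 0;-1 0 0 0.2 0 0 0;-1 0 0 0 0 0 0' ;python3 -m handwheel '-1 0 0 0.2 0 0 0;-1 0 0 0.2 0 0 0;-1 0 0 0 0 0 0' 
python3 - <<'E'
from h import *
im,m=snap('wrist','w5');plan(.4945,.443,0.1,-45);print(monitor.sense()['wrist_torque'])
cv2.imwrite('pics/w5b.png',cv2.resize(cv2.imread('pics/w5.png')[160:350,150:360],None,fx=2,fy=2,interpolation=cv2.INTER_CUBIC))
E
```

```text
clock: 7.5
eef_pos: [0.4954, 0.4427, 0.0809]
tool_rot: [[0.707, -0.707, -0.001], [-0.707, -0.707, -0.002], [0.0, 0.002, -1.0]]
ft_force: [-0.4, -0.9, -0.8]
width: 0.741
finger_force: 66.1
clock: 7.8
eef_pos: [0.4954, 0.4428, 0.0711]
tool_rot: [[0.707, -0.707, -0.001], [-0.707, -0.707, -0.001], [0.0, 0.002, -1.0]]
ft_force: [0.2, -0.1, -0.7]
width: 0.741
finger_force: 66.1
pos [0.4956 0.4429 0.0717] yaw -45.00 tiltz [-0.0005 -0.0008] turn z units 0.000 then shift units [-0.034  0.028 -1.132] w 0.744 F [-0.6 -0.1 -0.9] t 7.8
[0.02630422 0.02301479 0.04429118]
```

View pics/w5b.png

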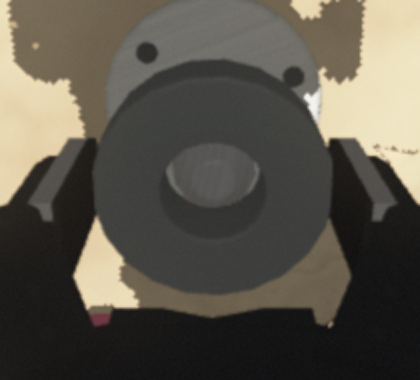

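The post tip at (212,175) is now inside the hole at (213,190), with no contact force. I'll lower the ring.

```bash
python3 -m handwheel '-1 0 0 0.25 0 0 0;-1 0 0 0.25 0 0 0;-1 0 0 0.25 0 0 0;-1 0 0 0.25 0 0 0;-1 0 0 0.25 0 0 0;-1 0 0 0 0 0 0' | grep -E 'eef|force';python3 -m handwheel '-1 0 0 0.25 0 0 0;-1 0 0 0.2 0 0 0;-1 0 0 0.1 0 0 0;-1 0 0 0 0 0 0' | grep -E 'eef|force'
```

```text
eef_pos: [0.4953, 0.4426, 0.0394]
ft_force: [0.1, -0.2, -1.5]
finger_force: 66.1
eef_pos: [0.4956, 0.4429, 0.0266]
ft_force: [0.1, 0.9, -1.5]
finger_force: 66.1
```

```bash
python3 -m handwheel '-1 0 0 0.08 0 0 0;-1 0 0 0 0 0 0' | grep -E 'eef|force';python3 -m handwheel '1 0 0 0 0 0 0;1 0 0 0 0 0 0;1 0 0 0 0 0 0;1 0 0 0 0 0 0;1 0 0 0 0 0 0' | grep -E 'eef|force|wid'
python3 -m handwheel '1 0 0 -1 0 0 0;1 0 0 -1 0 0 0;1 0 0 -1 0 0 0;1 0 0 -1 0 0 0;1 0 0 -1 0 0 0;1 0 0 -1 0 0 0;1 0 0 0 0 0 0;1 0 0 0 0 0 0' | grep -E 'eef|force'
python3 - <<'E'
from h import *
im,m=snap('wrist','w6');
for s in(25,35,45):p=fitring(im,m,.4227,.3213,.028,0,.018,s)
print(w2px(m,(*p,.018)));plan(.4225,.3213,0.015,-45)
cv2.imwrite('pics/w6b.png',cv2.resize(cv2.imread('pics/w6.png'),(800,600),interpolation=cv2.INTER_CUBIC))
E
```

```text
eef_pos: [0.4957, 0.4431, 0.0252]
ft_force: [-0.4, -0.4, -0.3]
finger_force: 66.1
eef_pos: [0.4958, 0.4432, 0.0254]
ft_force: [0.1, -0.7, -0.1]
width: 1.0
finger_force: 0.0
eef_pos: [0.4959, 0.4434, 0.1759]
ft_force: [-0.3, 0.0, -0.4]
finger_force: 0.0
ring [0.4222 0.3213] area ratio 0.848
ring [0.4226 0.3216] area ratio 0.879
ring [0.4227 0.3218] area ratio 0.899
[386.00904823 149.28521234]
pos [0.4955 0.4431 0.1747] yaw -45.00 tiltz [-0.0007 -0.0003] turn z units 0.000 then shift units [1.379 5.509 6.388] w 0.995 F [-0.3 -0.  -0.4] t 10.4
```

View pics/w6b.png

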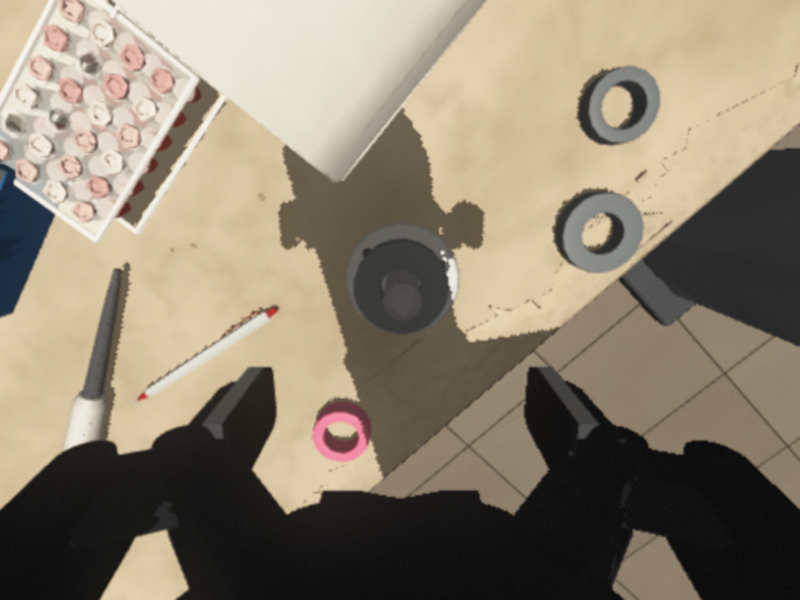

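The wide ring lies flat at (402,280). The mid ring's hole is at about (603,230) and the narrow ring is at (622,105). The fits from two views agree to 0.5 mm, so I'll grasp the mid ring.

```bash
python3 -m handwheel '1 0.22 0.9 0.3 0 0 0;1 0.23 0.92 0.3 0 0 0;1 0.23 0.92 0.3 0 0 0;1 0.23 0.92 0.3 0 0 0;1 0.23 0.92 0.3 0 0 0;1 0.23 0.92 0.3 0 0 0;1 0 0 0 0 0 0;1 0 0 0 0 0 0' | grep -E 'eef'
python3 - <<'E'
from h import *
im,m=snap('wrist','w7')
for s in(25,35,45,60):fitring(im,m,.4226,.3216,.028,0,.018,s)
fitring(im,m,.477,.262,.023,0,.018)
plan(.4226,.3216,.017,-45)
E
```

```text
eef_pos: [0.4225, 0.3213, 0.1297]
ring [0.4224 0.321 ] area ratio 0.870
ring [0.4226 0.3211] area ratio 0.894
ring [0.4225 0.321 ] area ratio 0.910
ring [0.4224 0.3212] area ratio 0.945
ring [0.4772 0.2624] area ratio 0.912
pos [0.4228 0.3217 0.13  ] yaw -44.99 tiltz [-0.0002 -0.0005] turn z units 0.001 then shift units [-2.000e-03  9.000e-03  4.518e+00] w 0.997 F [-0.6  0.9  0.7] t 11.2
```

```bash
python3 -m handwheel '1 0 0 1 0 0 0;1 0 0 1 0 0 0;1 0 0 1 0 0 0;1 0 0 1 0 0 0;1 0 0 0.5 0 0 0;1 0 0 0 0 0 0;-1 0 0 0 0 0 0;-1 0 0 0 0 0 0;-1 0 0 0 0 0 0;-1 0 0 0 0 0 0'|grep -E 'eef|for'
python3 -m handwheel '-1 0 0 0 0 0 0;-1 0 0 0 0 0 0;-1 0 0 0 0 0 0;-1 0 0 0 0 0 0'
python3 -m handwheel '-1 0 0 -1 0 0 0;-1 0 0 -1 0 0 0;-1 0 0 -1 0 0 0;-1 0 0 -0.8 0 0 0;-1 0 0 0 0 0 0'|grep -E 'eef|wid|finger'
python3 - <<'E'
from h import *
plan(.4957,.443,.12,-45)
E
```

```text
eef_pos: [0.4237, 0.3226, 0.0204]
ft_force: [-0.9, -1.2, 5.3]
finger_force: 61.5
clock: 12.65
eef_pos: [0.4237, 0.3226, 0.0204]
tool_rot: [[0.707, -0.707, 0.003], [-0.707, -0.707, 0.002], [0.0, -0.003, -1.0]]
ft_force: [-1.7, -1.7, 6.6]
width: 0.616
finger_force: 61.5
eef_pos: [0.4242, 0.3231, 0.1174]
width: 0.621
finger_force: 48.3
pos [0.4242 0.3231 0.1174] yaw -44.99 tiltz [0.005  0.0055] turn z units 0.002 then shift units [-1.367 -5.412 -0.104] w 0.621 F [ 0.7  0.6 -0.3] t 13.2
```

```bash
python3 -m handwheel '-1 -0.2 -0.77 0 0 0 0;-1 -0.2 -0.77 0 0 0 0;-1 -0.2 -0.77 0 0 0 0;-1 -0.2 -0.77 0 0 0 0;-1 -0.2 -0.78 0 0 0 0;-1 -0.2 -0.78 0 0 0 0;-1 -0.17 -0.78 0 0 0 0;-1 0 0 0 0 0 0;-1 0 0 0 0 0 0'|grep -E 'eef|wid|for'
python3 - <<'E'
from h import *
im,m=snap('wrist','w8');plan(.4957,.443,.1,-45)
P=monitor.sense()['eef_pos'];O=[150,160];zt=P[2]-.0204+.018
print('outtop',circ(m,P[0],P[1],zt,.028,O,3),'holetop',circ(m,P[0],P[1],zt,.014,O,3),'holebot',circ(m,P[0],P[1],zt-.018,.014,O,3),'post',circ(m,.4945,.443,.064,.012,O,3))
cv2.imwrite('pics/w8b.png',cv2.resize(cv2.imread('pics/w8.png')[160:350,150:360],None,fx=3,fy=3,interpolation=cv2.INTER_CUBIC))
E
```

```text
eef_pos: [0.4941, 0.4415, 0.1117]
ft_force: [-0.7, 0.5, -1.4]
width: 0.615
finger_force: 62.8
pos [0.494  0.4413 0.1121] yaw -45.00 tiltz [-0.0008 -0.0008] turn z units -0.001 then shift units [-0.001 -0.095  0.485] w 0.611 F [-0.4 -0.7 -1.1] t 14.1
outtop col 165-475 row 117-398 holetop col 243-398 row 193-333 holebot col 250-389 row 157-284 post col 262-364 row 127-222
```

View pics/w8b.png

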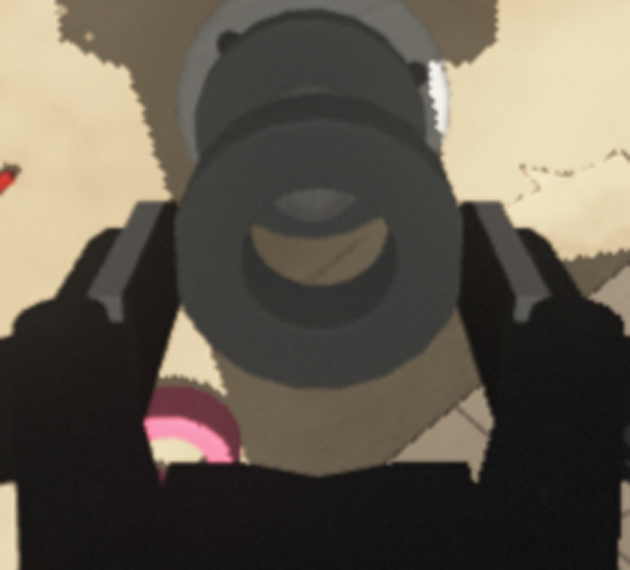

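The ring top spans columns 177–461 and the post tip shows at (315,205). The held ring sits on the TCP axis, so I'll shift it slightly and lower.

```bash
python3 -m handwheel '-1 -0.03 -0.075 0.3 0 0 0;-1 0 0 0.25 0 0 0;-1 0 0 0.25 0 0 0;-1 0 0 0.25 0 0 0;-1 0 0 0.25 0 0 0;-1 0 0 0 0 0 0' | grep -E 'eef|force';python3 -m handwheel '-1 0 0 0.25 0 0 0;-1 0 0 0.25 0 0 0;-1 0 0 0.25 0 0 0;-1 0 0 0.25 0 0 0;-1 0 0 0 0 0 0' | grep -E 'eef|force'
```

```text
eef_pos: [0.4947, 0.443, 0.0788]
ft_force: [-0.2, 0.1, -1.1]
finger_force: 62.8
eef_pos: [0.4947, 0.443, 0.0537]
ft_force: [-0.4, 0.6, -1.3]
finger_force: 62.8
```

```bash
python3 -m handwheel '-1 0 0 0.15 0 0 0;-1 0 0 0.1 0 0 0;-1 0 0 0 0 0 0' | grep -E 'eef|force';python3 -m handwheel '1 0 0 0 0 0 0;1 0 0 0 0 0 0;1 0 0 0 0 0 0;1 0 0 0 0 0 0;1 0 0 0 0 0 0' | grep -E 'eef|force|wid'
python3 -m handwheel '1 0 0 -1 0 0 0;1 0 0 -1 0 0 0;1 0 0 -1 0 0 0;1 0 0 -1 0 0 0;1 0 0 -1 0 0 0;1 0 0 0 0 0 0;1 0 0 0 0 0 0' | grep -E 'eef|force'
python3 - <<'E'
from h import *
im,m=snap('wrist','w9');
for s in(25,35,45):p=fitring(im,m,.4772,.2624,.023,0,.018,s)
plan(.4772,.2624,0.1,-45)
E
```

```text
eef_pos: [0.4951, 0.4435, 0.0488]
ft_force: [0.2, -0.6, -0.3]
finger_force: 62.8
eef_pos: [0.4952, 0.4436, 0.0491]
ft_force: [0.3, -0.1, 0.4]
width: 0.996
finger_force: 0.0
eef_pos: [0.4952, 0.4438, 0.1747]
ft_force: [0.3, 0.2, -1.2]
finger_force: 0.0
ring [0.4772 0.2623] area ratio 0.822
ring [0.4772 0.2623] area ratio 0.840
ring [0.4772 0.2622] area ratio 0.850
pos [0.4949 0.4435 0.1734] yaw -45.00 tiltz [-0.0008 -0.0003] turn z units 0.000 then shift units [4.622 5.623 2.937] w 0.997 F [ 0.  -0.6 -0.3] t 16.8
```

```bash
python3 -m handwheel '1 0.77 0.94 0.3 0 0 0;1 0.77 0.94 0.3 0 0 0;1 0.77 0.94 0.3 0 0 0;1 0.77 0.94 0.3 0 0 0;1 0.77 0.94 0.3 0 0 0;1 0.77 0.92 0.3 0 0 0;1 0 0 0 0 0 0;1 0 0 0 0 0 0' | grep -E 'eef'
python3 - <<'E'
from h import *
im,m=snap('wrist','w10')
for s in(25,35,45):fitring(im,m,.4772,.2623,.023,0,.018,s)
plan(.4772,.2623,.021,-45)
E
```

```text
eef_pos: [0.4772, 0.2619, 0.1282]
ring [0.4779 0.2618] area ratio 0.835
ring [0.4779 0.2616] area ratio 0.861
ring [0.4778 0.2617] area ratio 0.890
pos [0.4774 0.2625 0.1286] yaw -45.01 tiltz [-0.0004 -0.0006] turn z units -0.002 then shift units [0.    0.012 4.303] w 0.998 F [ 0.2 -1.   0.1] t 17.6
```

```bash
python3 -m handwheel '1 0.02 0 1 0 0 0;1 0 0 1 0 0 0;1 0 0 1 0 0 0;1 0 0 1 0 0 0;1 0 0 0.3 0 0 0;1 0 0 0 0 0 0;-1 0 0 0 0 0 0;-1 0 0 0 0 0 0;-1 0 0 0 0 0 0;-1 0 0 0 0 0 0'|grep -E 'eef|for'
python3 -m handwheel '-1 0 0 0 0 0 0;-1 0 0 0 0 0 0;-1 0 0 0 0 0 0;-1 0 0 0 0 0 0;-1 0 0 0 0 0 0'
python3 -m handwheel '-1 0 0 -1 0 0 0;-1 0 0 -1 0 0 0;-1 0 0 -1 0 0 0;-1 0 0 -1 0 0 0;-1 0 0 0 0 0 0'|grep -E 'eef|wid|finger'
python3 - <<'E'
from h import *
im,m=snap('wrist','w11');P=monitor.sense()['eef_pos']
plan(.4949,.4433,.12,-45)
E
```

```text
eef_pos: [0.4786, 0.2628, 0.0238]
ft_force: [-2.2, -0.3, 6.8]
finger_force: 59.8
clock: 19.1
eef_pos: [0.4786, 0.2628, 0.0238]
tool_rot: [[0.707, -0.707, 0.002], [-0.707, -0.707, 0.002], [0.001, -0.003, -1.0]]
ft_force: [-2.5, -0.3, 6.8]
width: 0.49
finger_force: 59.8
eef_pos: [0.4796, 0.2634, 0.1267]
width: 0.487
finger_force: 60.7
pos [0.4787 0.263  0.1242] yaw -45.00 tiltz [0.0034 0.0033] turn z units 0.000 then shift units [-4.642 -5.559  0.168] w 0.491 F [-0.9  0.  -0.6] t 19.6
```

```bash
python3 -m handwheel '-1 -0.77 -0.92 0 0 0 0;-1 -0.77 -0.92 0 0 0 0;-1 -0.77 -0.92 0 0 0 0;-1 -0.77 -0.93 0 0 0 0;-1 -0.77 -0.93 0 0 0 0;-1 -0.79 -0.93 0 0 0 0;-1 0 0 0 0 0 0;-1 0 0 0 0 0 0'|grep -E 'eef|wid|for'
python3 - <<'E'
from h import *
im,m=snap('wrist','w12');plan(.495,.4434,.1,-45)
E
```

```text
eef_pos: [0.4933, 0.4424, 0.1199]
ft_force: [-0.4, 0.1, -1.5]
width: 0.487
finger_force: 60.8
pos [0.4936 0.4419 0.1204] yaw -44.99 tiltz [-0.0011 -0.0015] turn z units 0.001 then shift units [-0.003 -0.082  0.818] w 0.486 F [-0.3 -0.1 -0.8] t 20.5
```

```bash
python3 -m handwheel '-1 0 -0.082 0.4 0 0 0;-1 0 0 0.3 0 0 0;-1 0 0 0.2 0 0 0;-1 0 0 0.2 0 0 0;-1 0 0 0.2 0 0 0;-1 0 0 0 0 0 0;-1 0 0 0 0 0 0' | grep -E 'eef|force'
python3 - <<'E'
from h import *
im,m=snap('wrist','w13');plan(.495,.4434,.0698,-45)
cv2.imwrite('pics/w13b.png',cv2.resize(cv2.imread('pics/w13.png')[160:350,150:360],None,fx=2,fy=2,interpolation=cv2.INTER_CUBIC))
E
```

```text
eef_pos: [0.4954, 0.4437, 0.0891]
ft_force: [0.2, 0.2, -0.8]
finger_force: 60.8
pos [0.4955 0.4439 0.0894] yaw -45.00 tiltz [0.0004 0.0003] turn z units 0.001 then shift units [-0.001  0.028  0.783] w 0.486 F [ 0.9  0.6 -0.1] t 21.2
```

View pics/w13b.png

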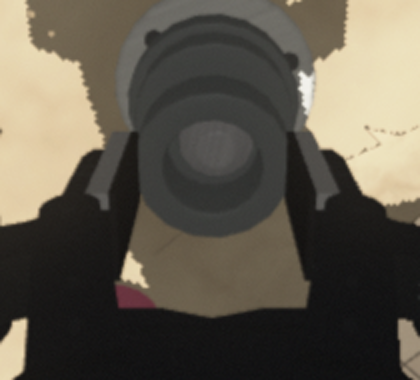

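The post tip at (215,150) is inside the narrow ring's hole at (212,163). I'll lower and release it.

```bash
python3 -m handwheel '-1 0 0 0.2 0 0 0;-1 0 0 0.2 0 0 0;-1 0 0 0.2 0 0 0;-1 0 0 0.18 0 0 0;-1 0 0 0 0 0 0' | grep -E 'eef|force';python3 -m handwheel '1 0 0 0 0 0 0;1 0 0 0 0 0 0;1 0 0 0 0 0 0;1 0 0 0 0 0 0;1 0 0 0 0 0 0' | grep -E 'eef|force|wid'
python3 -m handwheel '1 0 0 -1 0 0 0;1 0 0 -1 0 0 0;1 0 0 -1 0 0 0;1 0 0 -1 0 0 0;1 0 0 -1 0 0 0;1 0 0 0 0 0 0;1 0 0 0 0 0 0' | grep -E 'eef|force'
python3 - <<'E'
from h import *
im,m=snap('wrist','w14');O=[150,100]
q=cv2.resize(cv2.imread('pics/w14.png')[100:270,150:360],None,fx=3,fy=3,interpolation=cv2.INTER_CUBIC)
x,y=.495,.4434
for n,z,r in[('wide',.028,.033),('mid',.046,.028),('nar',.064,.023)]:print(n,circ(m,x,y,z,r,O,3))
q=cv2.convertScaleAbs(q,alpha=1.8)
t=cv2.resize(cv2.convertScaleAbs(cv2.cvtColor(vision.camera('top'),cv2.COLOR_RGB2BGR)[150:250,160:450],alpha=1.8),(630,217))
cv2.imwrite('pics/w14b.png',np.vstack([q[:380],t])) ; plan(.459,.087,.2,0)
E
```

```text
eef_pos: [0.4954, 0.4437, 0.07]
ft_force: [-1.4, -1.5, 2.6]
finger_force: 61.4
eef_pos: [0.4954, 0.4438, 0.0695]
ft_force: [-0.5, 0.4, 0.2]
width: 1.001
finger_force: 0.0
eef_pos: [0.4954, 0.444, 0.1951]
ft_force: [0.0, -0.2, -0.1]
finger_force: 0.0
wide col 234-409 row 148-318
mid col 243-400 row 169-321
nar col 253-390 row 192-325
pos [0.495  0.4436 0.1933] yaw -45.00 tiltz [-0.0013 -0.0013] turn z units -7.500 then shift units [-1.44  14.263 -0.27 ] w 1.005 F [-1.   1.1 -0.3] t 23.1
```

View pics/w14b.png

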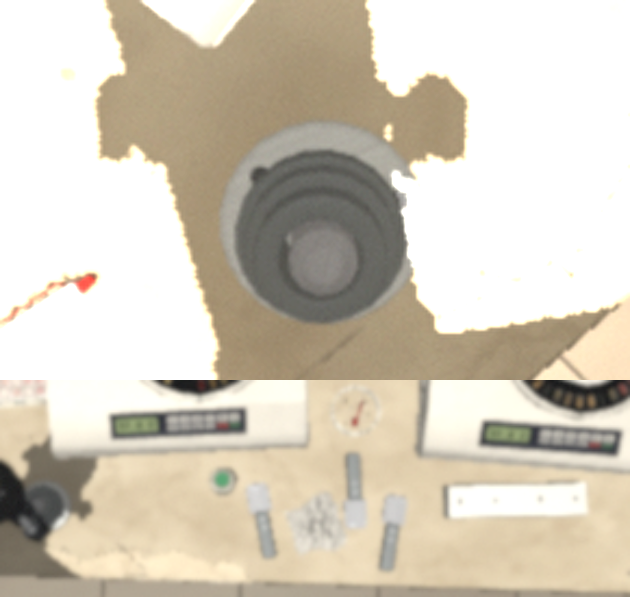

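All three rings are stacked on the post, concentric at (322,258), and the scrapers have not moved. Next I'll go to a viewpoint over the scrapers and rack.

```bash
python3 -m handwheel '1 0 0 -0.3 0 0 -1;1 0 0 -0.3 0 0 -1;1 0 0 -0.3 0 0 -1;1 0 0 -0.3 0 0 -1;1 0 0 -0.3 0 0 -1;1 0 0 -0.3 0 0 -1;1 0 0 -0.3 0 0 -1;1 0 0 -0.2 0 0 -0.5'|grep eef
python3 -m handwheel '1 -0.15 1 0 0 0 0;1 -0.15 1 0 0 0 0;1 -0.15 1 0 0 0 0;1 -0.15 1 0 0 0 0;1 -0.15 1 0 0 0 0;1 -0.15 1 0 0 0 0;1 -0.15 1 0 0 0 0;1 -0.15 1 0 0 0 0;1 -0.15 1 0 0 0 0;1 -0.15 1 0 0 0 0'|grep eef
python3 -m handwheel '1 -0.15 1 0 0 0 0;1 -0.15 1 0 0 0 0;1 -0.15 1 0 0 0 0;1 -0.15 1 0 0 0 0;1 -0.15 1 0 0 0 0;1 -0.15 1 0 0 0 0;1 -0.15 1 0 0 0 0;1 -0.15 1 0 0 0 0;1 -0.15 1 0 0 0 0;1 -0.15 1 0 0 0 0'|grep eef
python3 -m handwheel '1 0 1 0 0 0 0;1 0 0.6 0 0 0 0;1 0 0 0 0 0 0;1 0 0 0 0 0 0'|grep eef
python3 - <<'E'
from h import *
im,m=snap('wrist','w15');plan(.42,-.1,.25,0)
cv2.imwrite('pics/w15b.png',cv2.resize(cv2.imread('pics/w15.png')[0:280,60:433],(800,600),interpolation=cv2.INTER_CUBIC))
E
```

```text
eef_pos: [0.4952, 0.4437, 0.2512]
eef_pos: [0.4573, 0.1926, 0.2509]
eef_pos: [0.4198, -0.0572, 0.2511]
eef_pos: [0.4201, -0.0962, 0.2513]
pos [ 0.4202 -0.0959  0.2515] yaw 0.00 tiltz [-0.001  -0.0001] turn z units 0.000 then shift units [-0.01   0.165  0.059] w 0.997 F [ 0.2  0.5 -0.3] t 26.3
```

```bash
python3 - <<'E'
from h import *
cv2.imwrite('pics/w15b.png',cv2.resize(cv2.imread('pics/w15.png')[0:312,96:512],(800,600),interpolation=cv2.INTER_CUBIC))
E
```

```text
(no output)
```

View pics/w15b.png

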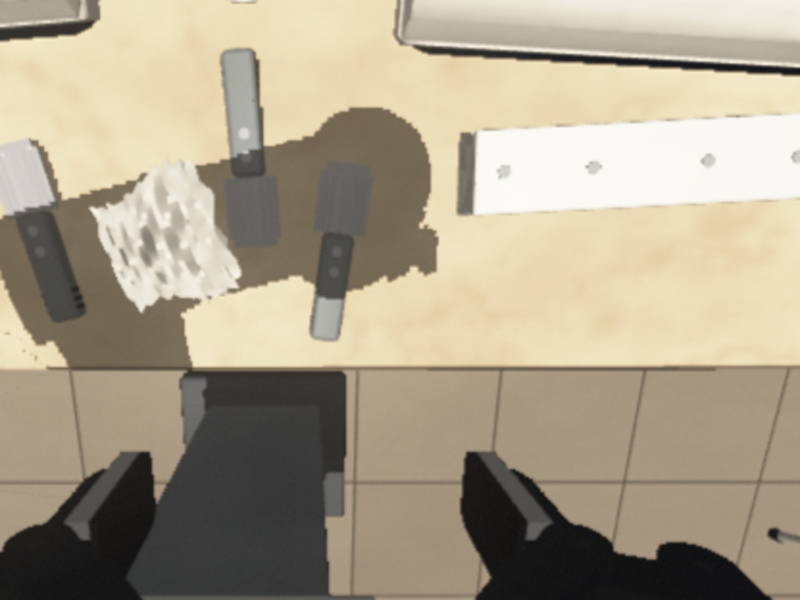

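The picture shows scraper c with handle butt at (325,337), handle/blade junction (336,235) and blade end (347,164). Scraper b has its butt at (238,49), junction (247,173) and blade end (256,244). Scraper a has its butt at (68,316) and junction (34,210). The rack's top-left corners are (474,214) at the front and (477,131) at the back, with the front edge running to (800,200).

```bash
cat > rack.py <<'E'
from h import *
def rack(fn):
    im=cv2.cvtColor(cv2.imread('pics/'+fn+'.png'),cv2.COLOR_BGR2RGB);m=np.load('pics/'+fn+'.npz')
    h=cv2.cvtColor(im,cv2.COLOR_RGB2HSV);k=((h[...,1]<28)&(h[...,2]>185)).astype(np.uint8);k=cv2.morphologyEx(k,cv2.MORPH_CLOSE,np.ones((9,9)))
    c0=w2px(m,(.524,-.28,.0415));n,l,st,ce=cv2.connectedComponentsWithStats(k)
    i=l[int(c0[1]),int(c0[0])];k=(l==i)
    x0,y0,w,hh=st[i][:4]; cols=np.arange(x0+12,min(x0+w-12,505)); f=[];b=[]
    for c in cols:
        r=np.flatnonzero(k[:,c]);f.append(px2w(m,c,r.max()+.5,.0415)[:2]);b.append(px2w(m,c,r.min()-.5,.0415)[:2])
    f=np.array(f);b=np.array(b)
    pf=np.polyfit(f[:,1],f[:,0],1);pb=np.polyfit(b[:,1],b[:,0],1);rr=np.flatnonzero(k.sum(1)>20);e=[];e2=[]
    for r in range(rr.min()+12,rr.max()-12):
        c=np.flatnonzero(k[r]);e.append(px2w(m,c.min()-.5,r,.0415)[:2]);e2.append(px2w(m,c.max()+.5,r,.0415)[:2])
    e=np.array(e).mean(0);e2=np.array(e2).mean(0);yaw=-np.arctan((pf[0]+pb[0])/2);ux=np.array([np.cos(yaw),np.sin(yaw)]);uy=np.array([-ux[1],ux[0]])
    front=np.array([np.polyval(pf,-.3),-.3]);back=np.array([np.polyval(pb,-.3),-.3])
    print('yaw',np.degrees([yaw,-np.arctan(pf[0]),-np.arctan(pb[0])]).round(2),'depth',((back-front)@ux).round(4),'width seen',((e-e2)@uy).round(4),'right end px',x0+w)
    c=front@ux; s=e@uy
    for i in range(3): print('slot',i,(ux*c+uy*(s-.038-.07*i)).round(4))
E
python3 - <<'E'
from rack import *
rack('w15')
m=np.load('pics/w15.npz')
for n,b,j in[('a',(68,316),(34,210)),('b',(238,49),(247,173)),('c',(325.5,336),(336,235.5))]:
    P=[px2w(m,96+u*.52,v*.52,.018) for u,v in(b,j)];d=P[1]-P[0];print(n,((P[0]+P[1])/2).round(4),'len %.4f yaw %.1f'%(np.linalg.norm(d),np.degrees(np.arctan2(d[1],d[0]))))
E
```

```text
yaw [2.83 2.85 2.82] depth 0.0487 width seen 0.1987 right end px 512
slot 0 [ 0.4953 -0.2378]
slot 1 [ 0.4988 -0.3077]
slot 2 [ 0.5022 -0.3776]
a [0.4608 0.0804 0.018 ] len 0.0732 yaw 10.8
b [ 0.556  -0.0549  0.018 ] len 0.0723 yaw -177.4
c [ 0.4451 -0.1124  0.018 ] len 0.0701 yaw -5.3
```

```bash
python3 -m handwheel '0.1 0 0 0 0 0 0.88;0.1 0.5 0.28 0.9 0 0 0;0.1 0.55 0.28 0.9 0 0 0;0.1 0 0 1 0 0 0;0.1 0 0 1 0 0 0;0.1 0 0 1 0 0 0;0.1 0 0 0 0 0 0;0.1 0 0 0 0 0 0'|grep -E 'eef|wid'
python3 - <<'E'
from h import *
im,m=snap('wrist','w16');plan(.4451,-.1124,.015,-5.3)
P=np.array([.4451,-.1124,.018]);a=np.radians(-5.3)
for t in(-.038,0,.038,.084):print(t,w2px(m,P+[t*np.cos(a),t*np.sin(a),0]).round(1))
# width profile across handle: saturations along rows
h=cv2.cvtColor(im,cv2.COLOR_RGB2HSV);c=w2px(m,P)
for dr in(-20,-10,0,10,20):
    r=int(c[1]+dr);row=h[r,int(c[0])-45:int(c[0])+45,1].astype(int);print(r,int(c[0])-45,row[::3])
E
```

```text
eef_pos: [0.4454, -0.1122, 0.1327]
width: 0.554
pos [ 0.4459 -0.1123  0.1336] yaw -5.22 tiltz [ 0.0017 -0.0007] turn z units 0.013 then shift units [-0.031  0.007  4.744] w 0.554 F [-0.3  0.4  0.5] t 27.1
-0.038 [255.9 229. ]
0 [256.  191.9]
0.038 [256.  151.5]
0.084 [256.1  97.9]
171 210 [65 68 68 67 68 68 68 68 69 67 70 72 45 19 15 18 15 15 19 20 71 71 75 68
 73 73 68 70 73 74]
181 210 [66 55 56 56 54 55 56 54 56 54 56 56 50 14 21 17 22 17 22 23 71 71 71 73
 74 64 60 63 63 64]
191 210 [56 55 56 55 55 56 54 55 56 58 59 58 24  8  9  8 12 12 15 33 64 64 65 62
 63 63 60 59 62 63]
201 210 [55 55 56 52 53 54 55 57 59 58 58 60 15  9 11 11  9  8 10 51 67 64 61 60
 62 62 61 60 62 62]
211 210 [54 55 55 56 54 55 56 55 56 54 55 57 12 13 10 13 11 13 11 64 64 64 64 67
 68 68 64 63 64 63]
```

```bash
python3 -m handwheel '0.1 0 0 1 0 0 0.35;0.1 0 0 1 0 0 0;0.1 0 0 1 0 0 0;0.1 0 0 1 0 0 0;0.1 0 0 0.74 0 0 0;0.1 0 0 0 0 0 0;-1 0 0 0 0 0 0;-1 0 0 0 0 0 0;-1 0 0 0 0 0 0;-1 0 0 0 0 0 0'
python3 -m handwheel '-1 0 0 0 0 0 0;-1 0 0 0 0 0 0;-1 0 0 0 0 0 0'
python3 -m handwheel '-1 0 0 -0.7 0 0 0;-1 0 0 -0.7 0 0 0;-1 0 0 -0.7 0 0 0;-1 0 0 -0.7 0 0 0;-1 0 0 0 0 0 0;-1 0 0 0 0 0 0'
python3 - <<'E'
from h import *
im,m=snap('wrist','w17');plan(.41,-.3776,.09,2.83)
E
```

```text
clock: 28.15
eef_pos: [0.4468, -0.1126, 0.0161]
tool_rot: [[0.992, -0.128, 0.004], [-0.128, -0.992, -0.0], [0.004, -0.0, -1.0]]
ft_force: [-1.7, 1.6, 6.9]
width: 0.237
finger_force: 61.3
clock: 28.45
eef_pos: [0.4468, -0.1125, 0.0161]
tool_rot: [[0.992, -0.128, 0.004], [-0.128, -0.992, -0.0], [0.004, -0.0, -1.0]]
ft_force: [-0.7, 0.9, 6.4]
width: 0.24
finger_force: 61.3
clock: 29.05
eef_pos: [0.4454, -0.1124, 0.0837]
tool_rot: [[0.992, -0.129, 0.001], [-0.129, -0.992, 0.001], [0.001, -0.001, -1.0]]
ft_force: [-0.1, 0.8, -1.2]
width: 0.238
finger_force: 60.4
pos [ 0.4449 -0.1124  0.083 ] yaw -7.39 tiltz [-0.0006  0.0005] turn z units -1.703 then shift units [-1.918 10.525 -0.282] w 0.238 F [-0.3 -0.2 -1.6] t 29.1
```

```bash
python3 -m handwheel '-1 -0.2 0 0 0 0 -0.9;-1 -0.2 0.1 0 0 0 -0.8;-1 -0.2 1 0 0 0 0;-1 -0.2 1 0 0 0 0;-1 -0.2 1 0 0 0 0;-1 -0.2 1 0 0 0 0;-1 -0.2 1 0 0 0 0;-1 -0.2 1 0 0 0 0;-1 -0.2 1 0 0 0 0;-1 -0.2 1 0 0 0 0'|grep eef
python3 -m handwheel '-1 -0.2 1 0 0 0 0;-1 0 1 0 0 0 0;-1 0 0.6 0 0 0 0;-1 0 0 0 0 0 0;-1 0 0 0 0 0 0'
python3 - <<'E'
from rack import *
im,m=snap('wrist','w18');rack('w18');plan(.4033,-.3825,.0331,2.83)
E
```

```text
eef_pos: [0.4042, -0.3168, 0.0823]
clock: 30.6
eef_pos: [0.403, -0.3808, 0.0827]
tool_rot: [[0.999, 0.049, -0.001], [0.049, -0.999, 0.001], [-0.001, -0.001, -1.0]]
ft_force: [-0.2, -0.3, -0.6]
width: 0.234
finger_force: 60.4
yaw [2.57 2.93 2.21] depth 0.2724 width seen 0.342 right end px 512
slot 0 [ 0.2521 -0.2539]
slot 1 [ 0.2552 -0.3238]
slot 2 [ 0.2584 -0.3937]
pos [ 0.4032 -0.3805  0.0831] yaw 2.83 tiltz [-0.0007  0.0006] turn z units 0.000 then shift units [1.000e-03 7.900e-02 1.998e+00] w 0.241 F [-0.4 -0.2 -1.1] t 30.6
```

```bash
sed -i "s/^    c0=w2px.*$/    R=np.array([w2px(m,(.524+s*.034*1.0-.0494*q*.122,-.3065+.122*q+.0017*s,.0415)) for s,q in((-1,-1),(-1,1),(1,1),(1,-1))]);z=np.zeros_like(k);cv2.fillPoly(z,[R.round().astype(np.int32)],1);k=k\&z\n    c0=w2px(m,(.524,-.28,.0415));n,l,st,ce=cv2.connectedComponentsWithStats(k)/" rack.py
python3 - <<'E'
from rack import *
rack('w18');rack('w15')
m=np.load('pics/w18.npz');im=cv2.imread('pics/w18.png');h=cv2.cvtColor(im,cv2.COLOR_BGR2HSV)
u=w2px(m,(.524,-.28,.0415)).astype(int);print(u,'col S',h[u[1]-70:u[1]+70:5,u[0],1],'V',h[u[1]-70:u[1]+70:5,u[0],2]);print('row S',h[u[1],::10,1],h[u[1],::10,2])
E
```

```text
yaw [2.57 2.93 2.21] depth 0.2724 width seen 0.342 right end px 512
slot 0 [ 0.2521 -0.2539]
slot 1 [ 0.2552 -0.3238]
slot 2 [ 0.2584 -0.3937]
yaw [2.83 2.85 2.82] depth 0.0487 width seen 0.1987 right end px 512
slot 0 [ 0.4953 -0.2378]
slot 1 [ 0.4988 -0.3077]
slot 2 [ 0.5022 -0.3776]
[84  9] col S [] V []
row S [25 25 23 23 23 22 23  9 26 26 25 23 23 23 23 23 26 26 26 25 12 26 26  3
  2  2  2  2  2  6  4  2  2 26 34 33 34 36 34 34 33 32 31 31 33 35 34 34
 35 38 39 38] [153 153 153 152 153 153 152 109 154 154 175 154 155 155 155 155 158 158
 158 161 125 166 168 254 254 254 254 254 254 251 239 254 254 251 250 250
 249 248 249 249 249 250 250 250 249 249 249 248 249 249 248 248]
```

```bash
python3 -m handwheel '-1 0 -0.4 -1 0 0 0;-1 0 -0.5 -1 0 0 0;-1 0 -0.5 -1 0 0 0;-1 0 -0.4 -1 0 0 0;-1 0 -0.4 -1 0 0 0;-1 0 0 -1 0 0 0;-1 0 0 -0.7 0 0 0;-1 0 0 0 0 0 0;-1 0 0 0 0 0 0'|grep -E 'eef|fing'
python3 - <<'E'
from rack import *
im,m=snap('wrist','w19')
h=cv2.cvtColor(im,cv2.COLOR_RGB2HSV)
for n,X in[('c',(.524,-.3065)),('L',(.5193,-.2)),('R',(.529,-.414))]:print(n,w2px(m,(*X,.0415)))
rack('w19');plan(.4033,-.3825,.0331,2.83)
u=w2px(m,(.524,-.28,.0415)).astype(int);print('col',h[u[1]-40:u[1]+44:4,u[0],1:].tolist());print('row',h[u[1],::12,1:].tolist())
E
```

```text
eef_pos: [0.4008, -0.3254, 0.2507]
finger_force: 60.4
c [244.96557733  66.13240228]
L [152.7770802   65.52306043]
R [338.02139251  66.50686001]
yaw [2.92 2.98 2.86] depth 0.5447 width seen 0.6779 right end px 512
slot 0 [ 0.0318 -0.0419]
slot 1 [ 0.0354 -0.1118]
slot 2 [ 0.039  -0.1817]
pos [ 0.4005 -0.3254  0.2499] yaw 2.87 tiltz [-0.0009  0.001 ] turn z units 0.007 then shift units [0.    2.285 8.673] w 0.238 F [-0.4 -0.1 -1.6] t 31.6
col [[44, 246], [43, 246], [45, 245], [47, 243], [72, 141], [36, 150], [30, 160], [27, 158], [24, 157], [26, 157], [26, 157], [26, 157], [26, 155], [26, 157], [28, 156], [28, 155], [25, 150], [40, 122], [68, 131], [70, 131], [20, 116]]
row [[19, 236], [12, 245], [29, 212], [36, 244], [14, 147], [21, 168], [29, 250], [32, 250], [71, 140], [72, 139], [71, 133], [71, 129], [72, 127], [26, 154], [13, 114], [25, 154], [23, 153], [25, 156], [15, 121], [26, 158], [26, 159], [26, 159], [27, 159], [16, 128], [28, 162], [28, 164], [30, 164], [6, 238], [3, 254], [40, 247], [38, 248], [39, 247], [35, 249], [37, 248], [39, 248], [39, 248], [39, 248], [40, 247], [39, 247], [42, 247], [41, 247], [41, 247], [58, 171]]
```

```bash
sed -i "s/k=((h.*astype(np.uint8);k=cv2/S,V=h[...,1],h[...,2];k=((S<15)|((S<48)\&(V<180)\&(V>138))).astype(np.uint8);k=cv2/" rack.py; python3 - <<'E'
from rack import *
rack('w19')
m=np.load('pics/w19.npz');im=cv2.imread('pics/w19.png');h=cv2.cvtColor(im,cv2.COLOR_BGR2HSV)
for X in[(.519,-.2),(.529,-.414)]:
    for dx in(-.015,0,.015):
        u=w2px(m,(X[0]+dx,X[1],.0415)).round().astype(int);print(u,h[u[1],u[0]-8:u[0]+9,1:].tolist())
E
```

```text
yaw [2.26 1.64 2.87] depth 0.0516 width seen 0.2134 right end px 340
slot 0 [ 0.4933 -0.2398]
slot 1 [ 0.496  -0.3097]
slot 2 [ 0.4988 -0.3797]
[153  80] [[72, 131], [73, 130], [73, 129], [73, 129], [73, 130], [71, 130], [73, 129], [72, 131], [72, 131], [68, 131], [38, 146], [29, 152], [27, 153], [26, 154], [25, 153], [26, 154], [27, 153]]
[153  66] [[72, 128], [71, 126], [72, 127], [72, 128], [70, 128], [70, 128], [69, 129], [69, 129], [62, 128], [37, 143], [30, 153], [28, 154], [28, 154], [26, 154], [28, 155], [28, 155], [26, 154]]
[152  52] [[72, 131], [71, 130], [71, 129], [71, 130], [69, 130], [71, 129], [73, 130], [71, 130], [51, 134], [33, 147], [28, 153], [23, 154], [26, 155], [23, 154], [25, 154], [23, 154], [23, 153]]
[336  80] [[2, 254], [2, 254], [2, 254], [2, 254], [2, 254], [2, 254], [2, 254], [2, 254], [4, 253], [20, 246], [41, 244], [44, 246], [43, 247], [42, 247], [43, 247], [43, 247], [43, 247]]
[338  67] [[2, 254], [3, 254], [2, 254], [2, 254], [2, 254], [3, 254], [3, 254], [4, 253], [19, 247], [33, 247], [33, 249], [34, 249], [34, 249], [35, 249], [36, 248], [37, 248], [38, 248]]
[340  52] [[3, 254], [2, 254], [2, 254], [3, 254], [2, 254], [3, 254], [3, 253], [14, 248], [28, 248], [31, 250], [31, 250], [30, 250], [30, 250], [31, 250], [31, 250], [32, 250], [32, 250]]
```

```bash
python3 - <<'E'
from h import *
m=np.load('pics/w19.npz')
for l,r in((154.6,337),(153.5,338),(152.3,339)):pass
L=np.mean([px2w(m,c,r,.0415) for c,r in((154.6,80),(153.5,66),(152.4,52))],0);R=np.mean([px2w(m,c,r,.0415) for c,r in((336.8,80),(337.9,67),(338.8,52))],0)
a=np.radians(2.85);ux=np.array([np.cos(a),np.sin(a)]);uy=np.array([-ux[1],ux[0]])
print('width',(L-R)[:2]@uy,'centre along uy from both',((L+R)[:2]@uy)/2,'w15 centre',np.array([.4988,-.3077])@uy)
E
```

```text
width 0.21320352174510304 centre along uy from both -0.3329567624106071 w15 centre -0.3321204356370046
```

```bash
python3 -m handwheel '-1 0 0.5 0.8 0 0 0;-1 0 0.6 0.9 0 0 0;-1 0 0.6 1 0 0 0;-1 0 0.61 1 0 0 0;-1 0 0 1 0 0 0;-1 0 0 1 0 0 0;-1 0 0 1 0 0 0;-1 0 0 1 0 0 0;-1 0 0 0.9 0 0 0;-1 0 0 0 0 0 0'|grep -E 'eef|fing'
python3 -m handwheel '-1 0 0 0 0 0 0;-1 0 0 0 0 0 0'|grep -E 'eef|for'
python3 - <<'E'
from h import *
plan(.4034,-.3831,.0331,2.85)
E
```

```text
eef_pos: [0.4005, -0.3819, 0.0308]
finger_force: 60.4
eef_pos: [0.404, -0.3843, 0.0375]
ft_force: [-0.7, 0.2, -0.8]
finger_force: 60.4
pos [ 0.404  -0.3843  0.0375] yaw 2.84 tiltz [ 0.0014 -0.0014] turn z units -0.002 then shift units [-0.022 -0.05   0.175] w 0.239 F [-0.7  0.2 -0.8] t 32.8
```

```bash
python3 -m handwheel '-1 0 -0.04 0.12 0 0 0;-1 0 0 0 0 0 0;-1 0 0 0 0 0 0;-1 0 0 0 0 0 0'|grep -E 'eef|for'
python3 - <<'E'
from h import *
snap('wrist','w20')
plan(.4034,-.3831,.0331,2.85)
vision.camera('top');plan(.4034,-.3831,.0331,2.85)
E
```

```text
eef_pos: [0.4035, -0.383, 0.0334]
ft_force: [-0.3, 0.5, -0.9]
finger_force: 60.4
pos [ 0.4035 -0.383   0.0333] yaw 2.82 tiltz [ 0.0004 -0.0003] turn z units -0.005 then shift units [-0.003  0.004  0.01 ] w 0.236 F [ 0.4 -0.5 -0.9] t 33.2
pos [ 0.4034 -0.383   0.0333] yaw 2.82 tiltz [ 0.0002 -0.0002] turn z units -0.005 then shift units [-0.002  0.005  0.008] w 0.241 F [-0.2  0.1 -0.5] t 33.3
```

```bash
python3 -m handwheel '-1 0.25 0 0 0 0 0;-1 0.25 0 0 0 0 0;-1 0.25 0 0 0 0 0;-1 0.25 0 0 0 0 0;-1 0 0 0 0 0 0'|grep -E 'eef|for'
python3 -m handwheel '-1 0.2 0 0 0 0 0;-1 0.2 0 0 0 0 0;-1 0.2 0 0 0 0 0;-1 0 0 0 0 0 0'|grep -E 'eef|for'
```

```text
eef_pos: [0.4292, -0.3816, 0.033]
ft_force: [-0.4, -0.6, -1.8]
finger_force: 60.4
eef_pos: [0.4439, -0.3809, 0.0331]
ft_force: [0.9, -0.2, -0.5]
finger_force: 60.4
```

```bash
python3 -m handwheel '-1 0.2 0 0 0 0 0;-1 0.2 0 0 0 0 0;-1 0.1 0 0 0 0 0;-1 0 0 0 0 0 0'|grep -E 'eef|for'
python3 -m handwheel '-1 0.1 0 0 0 0 0;-1 0.08 0 0 0 0 0;-1 0 0 0 0 0 0'|grep -E 'eef|for'
python3 -m handwheel '-1 0.06 0 0 0 0 0;-1 0 0 0 0 0 0'|grep -E 'eef|for'
python3 -m handwheel '-1 0.06 0 0 0 0 0;-1 0 0 0 0 0 0'|grep -E 'eef|for'
```

```text
eef_pos: [0.4562, -0.3803, 0.0331]
ft_force: [0.5, 0.5, -1.5]
finger_force: 60.4
eef_pos: [0.4605, -0.3801, 0.0331]
ft_force: [0.5, 0.5, -1.2]
finger_force: 60.4
eef_pos: [0.4619, -0.38, 0.0331]
ft_force: [-0.5, 0.3, -1.2]
finger_force: 60.4
eef_pos: [0.4634, -0.38, 0.0331]
ft_force: [-0.3, -0.2, -1.7]
finger_force: 60.4
```

```bash
for i in 1 2; do :; done
python3 -m handwheel '-1 0.06 0 0 0 0 0;-1 0 0 0 0 0 0'|grep -E 'eef|for'
python3 -m handwheel '-1 0.06 0 0 0 0 0;-1 0 0 0 0 0 0'|grep -E 'eef|for'
python3 -m handwheel '-1 0.06 0 0 0 0 0;-1 0 0 0 0 0 0'|grep -E 'eef|for'
python3 -m handwheel '-1 0.06 0 0 0 0 0;-1 0 0 0 0 0 0'|grep -E 'eef|for'
```

```text
eef_pos: [0.4649, -0.3799, 0.0331]
ft_force: [-0.3, 0.2, -0.7]
finger_force: 60.4
eef_pos: [0.4664, -0.3798, 0.0331]
ft_force: [-0.1, -0.0, -1.3]
finger_force: 60.4
eef_pos: [0.4668, -0.3798, 0.0329]
ft_force: [-4.6, 0.6, 1.6]
finger_force: 60.7
eef_pos: [0.4669, -0.3798, 0.0329]
ft_force: [-9.6, 0.6, 5.1]
finger_force: 61.0
```

Contact came at x ≈ 0.467, close to the expected place, so the handle has met the rack. I'll release, lift, and go to b. That needs yaw −177.4, turning through negative yaw.

```bash
python3 -m handwheel '0 0 0 0 0 0 0;0 0 0 0 0 0 0;0 0 0 0 0 0 0;0 0 0 0 0 0 0;0 0 0 0 0 0 0'|grep -E 'eef|for|wid'
python3 -m handwheel '0 0 0 -0.3 0 0 0;0 0 0 -0.6 0 0 0;0 0 0 -1 0 0 0;0 0 0 -1 0 0 0;0 0 0 -1 0 0 0;0 0 0 -1 0 0 0;0 0 0 -1 0 0 0;0 0 0 -1 0 0 0;0 0 0 0 0 0 0'|grep -E 'eef|for'
python3 - <<'E'
from h import *
im,m=snap('wrist','w21');plan(.42,-.06,.2,-177.4);print(monitor.sense()['joint_pos'].round(2))
E
```

```text
eef_pos: [0.4696, -0.3796, 0.0332]
ft_force: [0.2, 0.3, 0.1]
width: 0.501
finger_force: 0.0
eef_pos: [0.4704, -0.3809, 0.2122]
ft_force: [-0.4, 0.3, 0.2]
finger_force: 0.0
pos [ 0.47   -0.3803  0.2095] yaw 2.82 tiltz [ 0.0051 -0.0029] turn z units -29.963 then shift units [ 1.419 12.888  0.382] w 0.502 F [0.3 0.3 0.9] t 37.5
[-0.35  0.05  0.03  0.   -1.55  1.97]
```

```bash
R='';python3 -m handwheel '0 0 0 0 0 0 1;0 0 0 0 0 0 1;0 0 0 0 0 0 1;0 0 0 0 0 0 1;0 0 0 0 0 0 1;0 0 0 0 0 0 1;0 0 0 0 0 0 1;0 0 0 0 0 0 1;0 0 0 0 0 0 1;0 0 0 0 0 0 1'|grep eef
python3 -m handwheel '0 0 0 0 0 0 1;0 0 0 0 0 0 1;0 0 0 0 0 0 1;0 0 0 0 0 0 1;0 0 0 0 0 0 1;0 0 0 0 0 0 1;0 0 0 0 0 0 1;0 0 0 0 0 0 1;0 0 0 0 0 0 1;0 0 0 0 0 0 1'|grep eef
python3 -m handwheel '0 0 0 0 0 0 1;0 0 0 0 0 0 1;0 0 0 0 0 0 1;0 0 0 0 0 0 1;0 0 0 0 0 0 1;0 0 0 0 0 0 1;0 0 0 0 0 0 1;0 0 0 0 0 0 1;0 0 0 0 0 0 1;0 0 0 0 0 0 1'|grep eef
python3 - <<'E'
from h import *
plan(.556,-.0549,.16,-177.4);print(monitor.sense()['joint_pos'].round(2))
E
```

```text
eef_pos: [0.469, -0.3795, 0.2053]
eef_pos: [0.469, -0.3795, 0.2053]
eef_pos: [0.469, -0.3795, 0.2053]
pos [ 0.469  -0.3795  0.2053] yaw -177.43 tiltz [-0.0007  0.0004] turn z units -0.004 then shift units [-4.065 12.812  1.813] w 0.504 F [0.5 0.2 0.3] t 40.5
[-0.35  0.05  0.03 -0.   -1.55 -1.18]
```

```bash
python3 -m handwheel '0 0 1 0 0 0 0;0 0 1 0 0 0 0;0 0 1 0 0 0 0;0 0 1 0 0 0 0;0 0 1 0 0 0 0;0 0 1 0 0 0 0;0 0 1 0 0 0 0;0 0 1 0 0 0 0'|grep eef
python3 -m handwheel '0 -0.8 1 0 0 0 0;0 -0.8 1 0 0 0 0;0 -0.8 1 0 0 0 0;0 -0.8 1 0 0 0 0;0 -0.86 0.8 0.6 0 0 0;0 0 0 0.6 0 0 0;0 0 0 0.6 0 0 0;0 0 0 0 0 0 0;0 0 0 0 0 0 0;0 0 0 0 0 0 0'|grep eef
cat > hand.py <<'E'
from h import *
def hand(fn,x,y,yaw):
    im=cv2.cvtColor(cv2.imread('pics/'+fn+'.png'),cv2.COLOR_BGR2RGB);m=np.load('pics/'+fn+'.npz');S=cv2.cvtColor(im,cv2.COLOR_RGB2HSV)[...,1];V=im.max(2)
    a=np.radians(yaw);u=np.array([np.cos(a),np.sin(a)]);n=np.array([-u[1],u[0]])
    for t in np.arange(-.05,.0501,.01):
        r=[]
        for w in np.arange(-.03,.0301,.001):
            X=np.array([x,y])+t*u+w*n;q=w2px(m,(*X,.018)).round().astype(int);r.append(S[q[1],q[0]] if 0<=q[0]<512 and 0<=q[1]<384 else 999)
        r=np.array(r);w=np.arange(-30,31)[r<32];print('t %3.0f'%(t*1000),(w.min(),w.max(),len(w)) if len(w) else None,end=' | ')
    print()
E
python3 - <<'E'
from hand import *
snap('wrist','w22');hand('w22',.556,-.0549,-177.4)
plan(.556,-.0549,.015,-177.4)
E
```

```text
eef_pos: [0.459, -0.1789, 0.2054]
eef_pos: [0.5551, -0.0557, 0.1619]
t -50 None | t -40 None | t -30 (np.int64(-11), np.int64(8), 20) | t -20 (np.int64(-11), np.int64(8), 20) | t -10 (np.int64(-11), np.int64(8), 20) | t   0 (np.int64(-10), np.int64(9), 20) | t  10 (np.int64(-10), np.int64(9), 20) | t  20 (np.int64(-10), np.int64(9), 20) | t  30 (np.int64(-10), np.int64(10), 21) | t  40 (np.int64(-16), np.int64(17), 34) | t  50 (np.int64(-30), np.int64(17), 39) | 
pos [ 0.5551 -0.0556  0.1619] yaw -177.22 tiltz [0.0021 0.0001] turn z units 0.030 then shift units [-0.036  0.026  5.877] w 0.498 F [ 0.3 -0.6  0. ] t 42.4
```

```bash
python3 -m handwheel '0 -0.05 0 1 0 0 0;0 0 0 1 0 0 0;0 0 0 1 0 0 0;0 0 0 1 0 0 0;0 0 0 1 0 0 0;0 0 0 0.87 0 0 0;0 0 0 0 0 0 0;0 0 0 0 0 0 0'|grep -E 'eef|for'
python3 -m handwheel '-1 0 0 0 0 0 0;-1 0 0 0 0 0 0;-1 0 0 0 0 0 0;-1 0 0 0 0 0 0;-1 0 0 0 0 0 0;-1 0 0 0 0 0 0'
python3 -m handwheel '-1 0 0 -0.5 0 0 0;-1 0 0 -1 0 0 0;-1 0 0 -1 0 0 0;-1 0 0 -1 0 0 0;-1 0 0 -1 0 0 0;-1 0 0 -1 0 0 0;-1 0 0 -1 0 0 0;-1 0 0 -1 0 0 0;-1 0 0 0 0 0 0;-1 0 0 0 0 0 0'
python3 - <<'E'
from h import *
plan(.4,-.18,.2,2.85);print(monitor.sense()['joint_pos'].round(2))
E
```

```text
eef_pos: [0.5566, -0.0553, 0.015]
ft_force: [0.2, 0.1, 0.1]
finger_force: 0.0
clock: 43.8
eef_pos: [0.5575, -0.0549, 0.0162]
tool_rot: [[-0.999, -0.05, 0.004], [-0.05, 0.999, -0.0], [-0.004, -0.0, -1.0]]
ft_force: [-1.2, 0.8, 6.0]
width: 0.238
finger_force: 61.8
clock: 44.8
eef_pos: [0.5562, -0.0548, 0.202]
tool_rot: [[-0.999, -0.049, 0.001], [-0.049, 0.999, 0.001], [-0.001, 0.001, -1.0]]
ft_force: [0.2, 0.1, -1.5]
width: 0.237
finger_force: 60.9
pos [ 0.5562 -0.0548  0.202 ] yaw -177.18 tiltz [0.0011 0.0008] turn z units 29.995 then shift units [-6.488  4.692  0.081] w 0.237 F [ 0.2  0.1 -1.5] t 44.8
[ 0.26 -0.07 -0.1  -0.   -1.54 -1.78]
```

```bash
python3 -m handwheel '-1 0.92 -0.67 0 0 0 0;-1 0.92 -0.67 0 0 0 0;-1 0.92 -0.67 0 0 0 0;-1 0.92 -0.67 0 0 0 0;-1 0.92 -0.67 0 0 0 0;-1 0.92 -0.67 0 0 0 0;-1 0.92 -0.67 0 0 0 0;-1 0 0 0 0 0 0'|grep -E 'eef|fing'
python3 -m handwheel '-1 0 0 0 0 0 -1;-1 0 0 0 0 0 -1;-1 0 0 0 0 0 -1;-1 0 0 0 0 0 -1;-1 0 0 0 0 0 -1;-1 0 0 0 0 0 -1;-1 0 0 0 0 0 -1;-1 0 0 0 0 0 -1;-1 0 0 0 0 0 -1;-1 0 0 0 0 0 -1'|grep -E 'eef|fing'
python3 -m handwheel '-1 0 0 0 0 0 -1;-1 0 0 0 0 0 -1;-1 0 0 0 0 0 -1;-1 0 0 0 0 0 -1;-1 0 0 0 0 0 -1;-1 0 0 0 0 0 -1;-1 0 0 0 0 0 -1;-1 0 0 0 0 0 -1;-1 0 0 0 0 0 -1;-1 0 0 0 0 0 -1'|grep -E 'eef|fing'
python3 -m handwheel '-1 0 0 0 0 0 -1;-1 0 0 0 0 0 -1;-1 0 0 0 0 0 -1;-1 0 0 0 0 0 -1;-1 0 0 0 0 0 -1;-1 0 0 0 0 0 -1;-1 0 0 0 0 0 -1;-1 0 0 0 0 0 -1;-1 0 0 0 0 0 -1;-1 0 0 0 0 0 -1'|grep -E 'eef|fing'
python3 - <<'E'
from h import *
a=np.radians(2.85);ux=np.array([np.cos(a),np.sin(a)]);uy=np.array([-ux[1],ux[0]])
for i in range(3):print(i,'pre',(ux*(.4854-.099)+uy*(-.3327+.07*(1-i))).round(4),'full',(ux*(.4854-.038)+uy*(-.3327+.07*(1-i))).round(4))
q=ux*(.4854-.099)+uy*(-.3327);plan(*q,.0333,2.85);print(monitor.sense()['joint_pos'].round(2))
E
```

```text
eef_pos: [0.399, -0.1813, 0.2008]
finger_force: 60.9
eef_pos: [0.4009, -0.1796, 0.2001]
finger_force: 60.9
eef_pos: [0.4009, -0.1796, 0.2001]
finger_force: 60.9
eef_pos: [0.4009, -0.1796, 0.2001]
finger_force: 60.9
0 pre [ 0.399  -0.2432] full [ 0.4599 -0.2401]
1 pre [ 0.4025 -0.3131] full [ 0.4634 -0.31  ]
2 pre [ 0.4059 -0.383 ] full [ 0.4669 -0.38  ]
pos [ 0.4009 -0.1796  0.2001] yaw 3.08 tiltz [-0.0021  0.0005] turn z units 0.039 then shift units [-0.203  5.336  6.673] w 0.236 F [ 1.2 -1.2 -0.4] t 48.6
[ 0.04 -0.4  -0.38 -0.   -1.6   1.58]
```

```bash
python3 -m handwheel '-1 -0.2 0.53 0 0 0 0.03;-1 0 0.8 0 0 0 0;-1 0 1 0 0 0 0;-1 0 1 0 0 0 0;-1 0 1 0.5 0 0 0;-1 0 1 1 0 0 0;-1 0 0 1 0 0 0;-1 0 0 1 0 0 0;-1 0 0 1 0 0 0;-1 0 0 1 0 0 0'|grep -E 'eef|fing'
python3 -m handwheel '-1 0 0 0.7 0 0 0;-1 0 0 0.3 0 0 0;-1 0 0 0 0 0 0;-1 0 0 0 0 0 0;-1 0 0 0 0 0 0'|grep -E 'eef|for'
python3 - <<'E'
from h import *
plan(.4025,-.3131,.0332,2.85)
E
```

```text
eef_pos: [0.4017, -0.3129, 0.0615]
finger_force: 60.8
eef_pos: [0.403, -0.3136, 0.0401]
ft_force: [-0.3, -0.1, -0.2]
finger_force: 60.8
pos [ 0.403  -0.3136  0.0401] yaw 2.65 tiltz [ 0.0017 -0.0009] turn z units -0.033 then shift units [-0.02  -0.022  0.276] w 0.241 F [-0.3 -0.1 -0.2] t 50.1
```

```bash
python3 -m handwheel '-1 -0.01 -0.01 0.2 0 0 -0.03;-1 0 0 0.05 0 0 0;-1 0 0 0 0 0 0;-1 0 0 0 0 0 0;-1 0 0 0 0 0 0'|grep -E 'eef|for'
python3 - <<'E'
from h import *
vision.camera('top');plan(.4025,-.3131,.0332,2.85)
E
```

```text
eef_pos: [0.4021, -0.3132, 0.0327]
ft_force: [-0.2, -1.0, -0.7]
finger_force: 60.9
pos [ 0.4021 -0.3132  0.0327] yaw 2.82 tiltz [ 0.0002 -0.0002] turn z units -0.005 then shift units [ 0.015 -0.004 -0.018] w 0.242 F [ 0.1  0.7 -1.1] t 50.6
```

```bash
python3 -m handwheel '-1 0.25 0 -0.02 0 0 0;-1 0.25 0 0 0 0 0;-1 0.25 0 0 0 0 0;-1 0.25 0 0 0 0 0;-1 0 0 0 0 0 0'|grep -E 'eef|ft_for'
python3 -m handwheel '-1 0.2 0 0 0 0 0;-1 0.2 0 0 0 0 0;-1 0.2 0 0 0 0 0;-1 0.2 0 0 0 0 0;-1 0.2 0 0 0 0 0;-1 0 0 0 0 0 0'|grep -E 'eef|ft_for'
python3 -m handwheel '-1 0.1 0 0 0 0 0;-1 0.1 0 0 0 0 0;-1 0 0 0 0 0 0'|grep -E 'eef|ft_for'
python3 -m handwheel '-1 0.06 0 0 0 0 0;-1 0 0 0 0 0 0'|grep -E 'eef|ft_for'
python3 -m handwheel '-1 0.06 0 0 0 0 0;-1 0 0 0 0 0 0'|grep -E 'eef|ft_for'
```

```text
eef_pos: [0.4278, -0.3118, 0.033]
ft_force: [0.4, 0.3, -0.9]
eef_pos: [0.4525, -0.3106, 0.033]
ft_force: [-0.4, -0.3, -1.1]
eef_pos: [0.4572, -0.3105, 0.0331]
ft_force: [0.1, 0.8, -1.9]
eef_pos: [0.4586, -0.3104, 0.0332]
ft_force: [0.1, -0.2, -1.0]
eef_pos: [0.4588, -0.3104, 0.033]
ft_force: [-4.8, 0.4, 2.0]
```

```bash
python3 -m handwheel '-1 0.06 0 0 0 0 0;-1 0 0 0 0 0 0'|grep -E 'eef|ft_for'
python3 -m handwheel '0 0 0 0 0 0 0;0 0 0 0 0 0 0;0 0 0 0 0 0 0;0 0 0 0 0 0 0;0 0 0 0 0 0 0'|grep -E 'eef|for|wid'
python3 -m handwheel '0 0 0 -0.3 0 0 0;0 0 0 -0.6 0 0 0;0 0 0 -1 0 0 0;0 0 0 -1 0 0 0;0 0 0 -1 0 0 0;0 0 0 -1 0 0 0;0 0 0 -1 0 0 0;0 0 0 -1 0 0 0;0 0 0 0 0 0 0'|grep -E 'eef|for'
python3 - <<'E'
from h import *
im,m=snap('wrist','w23');plan(.4608,.0804,.16,10.8)
E
```

```text
eef_pos: [0.4588, -0.3104, 0.0329]
ft_force: [-10.0, 1.2, 4.7]
eef_pos: [0.4617, -0.3102, 0.0332]
ft_force: [-0.1, -0.1, -0.3]
width: 0.498
finger_force: 0.0
eef_pos: [0.4627, -0.3113, 0.2119]
ft_force: [0.2, -0.1, 1.4]
finger_force: 0.0
pos [ 0.4623 -0.3107  0.2093] yaw 2.82 tiltz [ 0.0052 -0.0022] turn z units -1.329 then shift units [  2.871 -15.377   1.973] w 0.495 F [ 0.7  0.8 -0.3] t 54.1
```

Contact is firm. Now scraper a.

```bash
python3 -m handwheel '0 0 0 0 0 0 -0.7;0 0 0 0 0 0 -0.63;0 0.18 -0.96 0 0 0 0;0 0.18 -0.96 0 0 0 0;0 0.18 -0.96 0 0 0 0;0 0.18 -0.96 0 0 0 0;0 0.18 -0.96 0 0 0 0;0 0.18 -0.96 0 0 0 0;0 0.18 -0.96 0 0 0 0;0 0.18 -0.96 0 0 0 0'|grep eef
python3 -m handwheel '0 0.18 -0.96 0 0 0 0;0 0.18 -0.96 0 0 0 0;0 0.18 -0.96 0 0 0 0;0 0.18 -0.96 0 0 0 0;0 0.18 -0.96 0.4 0 0 0;0 0.18 -0.96 0.8 0 0 0;0 0 0 0.8 0 0 0;0 0 0 0 0 0 0;0 0 0 0 0 0 0;0 0 0 0 0 0 0'|grep eef
python3 - <<'E'
from hand import *
snap('wrist','w24');hand('w24',.4608,.0804,10.8)
plan(.4608,.0804,.015,10.8)
E
```

```text
eef_pos: [0.4604, -0.1139, 0.2055]
eef_pos: [0.4609, 0.0313, 0.157]
t -50 None | t -40 None | t -30 (np.int64(-7), np.int64(14), 22) | t -20 (np.int64(-7), np.int64(14), 22) | t -10 (np.int64(-7), np.int64(13), 21) | t   0 (np.int64(-7), np.int64(14), 22) | t  10 (np.int64(-6), np.int64(14), 21) | t  20 (np.int64(-7), np.int64(15), 23) | t  30 (np.int64(-6), np.int64(15), 22) | t  40 (np.int64(-12), np.int64(21), 34) | t  50 (np.int64(-12), np.int64(21), 34) | 
pos [0.4609 0.0313 0.157 ] yaw 10.75 tiltz [0.0019 0.0004] turn z units -0.008 then shift units [ 0.363 -1.93   5.68 ] w 0.499 F [-0.3  1.2  0.3] t 56.1
```

```bash
python3 -m handwheel '0 0.18 -0.69 0 0 0 0;0 0.18 -0.69 0 0 0 0;0 0 -0.68 0 0 0 0;0 0 0 0 0 0 0;0 0 0 0 0 0 0;0 0 0 0 0 0 0'|grep eef
python3 - <<'E'
from hand import *
snap('wrist','w25');hand('w25',.4601,.0841,10.8)
plan(.4601,.0841,.015,10.8)
E
```

```text
eef_pos: [0.4598, 0.0834, 0.1561]
t -50 None | t -40 None | t -30 (np.int64(-8), np.int64(11), 20) | t -20 (np.int64(-8), np.int64(11), 20) | t -10 (np.int64(-8), np.int64(10), 19) | t   0 (np.int64(-8), np.int64(11), 20) | t  10 (np.int64(-8), np.int64(11), 20) | t  20 (np.int64(-7), np.int64(12), 20) | t  30 (np.int64(-7), np.int64(12), 20) | t  40 (np.int64(-14), np.int64(20), 35) | t  50 (np.int64(-14), np.int64(20), 35) | 
pos [0.4598 0.0834 0.1559] yaw 10.76 tiltz [0.0005 0.0001] turn z units -0.007 then shift units [ 0.018 -0.027  5.637] w 0.504 F [ 1.1  0.4 -0.9] t 56.8
```

```bash
python3 -m handwheel '-0.2 0 -0.09 1 0 0 0;-0.2 0 0 1 0 0 0;-0.2 0 0 1 0 0 0;-0.2 0 0 1 0 0 0;-0.2 0 0 1 0 0 0;-0.2 0 0 0.63 0 0 0;-0.2 0 0 0 0 0 0;-0.2 0 0 0 0 0 0'|grep -E 'eef|for'
python3 -m handwheel '-1 0 0 0 0 0 0;-1 0 0 0 0 0 0;-1 0 0 0 0 0 0;-1 0 0 0 0 0 0;-1 0 0 0 0 0 0;-1 0 0 0 0 0 0'
python3 -m handwheel '-1 0 0 -0.5 0 0 0;-1 0 0 -1 0 0 0;-1 0 0 -1 0 0 0;-1 0 0 -1 0 0 0;-1 0 0 -1 0 0 0;-1 0 0 0 0 0 0;-1 0 0 0 0 0 0'
python3 - <<'E'
from h import *
plan(.399,-.2432,.0332,2.85)
E
```

```text
eef_pos: [0.4596, 0.0857, 0.0155]
ft_force: [0.6, -0.3, 0.2]
finger_force: 0.0
clock: 58.2
eef_pos: [0.4602, 0.0865, 0.0166]
tool_rot: [[0.982, 0.188, 0.003], [0.188, -0.982, 0.001], [0.003, -0.0, -1.0]]
ft_force: [-1.4, -0.2, 5.6]
width: 0.237
finger_force: 61.1
clock: 58.9
eef_pos: [0.4592, 0.0864, 0.128]
tool_rot: [[0.982, 0.187, 0.001], [0.187, -0.982, 0.001], [0.001, -0.001, -1.0]]
ft_force: [-0.2, -0.3, -0.4]
width: 0.239
finger_force: 60.3
pos [0.4592 0.0864 0.128 ] yaw 10.80 tiltz [0.0008 0.0011] turn z units 1.325 then shift units [-3.06  13.048  3.793] w 0.239 F [-0.2 -0.3 -0.4] t 58.9
```

```bash
python3 -m handwheel '-1 -0.2 0 0 0 0 0.7;-1 -0.2 0.4 0 0 0 0.62;-1 -0.24 0.97 0 0 0 0;-1 -0.24 0.97 0 0 0 0;-1 -0.24 0.97 0 0 0 0;-1 -0.24 0.97 0 0 0 0;-1 -0.24 0.97 0 0 0 0;-1 -0.24 0.97 0 0 0 0;-1 -0.24 0.97 0 0 0 0;-1 -0.24 0.97 0 0 0 0'|grep eef
python3 -m handwheel '-1 -0.24 0.97 0 0 0 0;-1 -0.24 0.97 0 0 0 0;-1 -0.24 0.97 0 0 0 0;-1 0 0.97 0.6 0 0 0;-1 0 0.97 0.9 0 0 0;-1 0 0 0.9 0 0 0;-1 0 0 0.6 0 0 0;-1 0 0 0.4 0 0 0;-1 0 0 0 0 0 0;-1 0 0 0 0 0 0'|grep -E 'eef|fin'
python3 - <<'E'
from h import *
plan(.399,-.2432,.0334,2.85)
E
```

```text
eef_pos: [0.4113, -0.1223, 0.1263]
eef_pos: [0.4005, -0.2435, 0.0427]
finger_force: 60.3
pos [ 0.4005 -0.2435  0.0427] yaw 2.91 tiltz [ 0.0001 -0.0005] turn z units 0.009 then shift units [-0.06  -0.015  0.374] w 0.239 F [ 0.   0.4 -1.1] t 60.9
```

```bash
python3 -m handwheel '-1 -0.03 0 0.25 0 0 0.01;-1 0 0 0.07 0 0 0;-1 0 0 0 0 0 0;-1 0 0 0 0 0 0;-1 0 0 0 0 0 0'|grep -E 'eef|for'
python3 - <<'E'
from h import *
vision.camera('top');plan(.399,-.2432,.0334,2.85)
E
```

```text
eef_pos: [0.3998, -0.2436, 0.0346]
ft_force: [-0.7, 0.4, -1.1]
finger_force: 60.3
pos [ 0.3997 -0.2436  0.0346] yaw 2.82 tiltz [ 0.0003 -0.0002] turn z units -0.004 then shift units [-0.029 -0.016  0.047] w 0.241 F [-0.4 -0.  -0.9] t 61.5
```

```bash
python3 -m handwheel '-1 0 -0.01 0.05 0 0 0;-1 0.25 0 0 0 0 0;-1 0.25 0 0 0 0 0;-1 0.25 0 0 0 0 0;-1 0.25 0 0 0 0 0;-1 0 0 0 0 0 0'|grep -E 'eef|ft_for'
python3 -m handwheel '-1 0.2 0 0 0 0 0;-1 0.2 0 0 0 0 0;-1 0.2 0 0 0 0 0;-1 0.2 0 0 0 0 0;-1 0.2 0 0 0 0 0;-1 0 0 0 0 0 0'|grep -E 'eef|ft_for'
python3 -m handwheel '-1 0.1 0 0 0 0 0;-1 0 0 0 0 0 0'|grep -E 'eef|ft_for'
python3 -m handwheel '-1 0.06 0 0 0 0 0;-1 0 0 0 0 0 0'|grep -E 'eef|ft_for'
python3 -m handwheel '-1 0.06 0 0 0 0 0;-1 0 0 0 0 0 0'|grep -E 'eef|ft_for'
```

```text
eef_pos: [0.4253, -0.242, 0.033]
ft_force: [0.2, -0.1, -1.3]
eef_pos: [0.4501, -0.2408, 0.033]
ft_force: [0.3, -0.7, -0.5]
eef_pos: [0.4522, -0.2407, 0.0331]
ft_force: [0.3, 0.7, 0.0]
eef_pos: [0.4536, -0.2407, 0.0332]
ft_force: [-0.9, 0.3, 0.6]
eef_pos: [0.4552, -0.2405, 0.0331]
ft_force: [-0.3, 0.0, -0.6]
```

```bash
python3 -m handwheel '-1 0.06 0 0 0 0 0;-1 0 0 0 0 0 0'|grep -E 'eef|ft_for'
python3 -m handwheel '-1 0.06 0 0 0 0 0;-1 0 0 0 0 0 0'|grep -E 'eef|ft_for'
python3 -m handwheel '-1 0.06 0 0 0 0 0;-1 0 0 0 0 0 0'|grep -E 'eef|ft_for'
```

```text
eef_pos: [0.4567, -0.2405, 0.0331]
ft_force: [-0.2, -0.0, -0.3]
eef_pos: [0.4582, -0.2404, 0.0331]
ft_force: [0.2, -0.4, 0.1]
eef_pos: [0.4591, -0.2403, 0.0329]
ft_force: [-2.8, 0.0, 0.3]
```

Contact has begun at 0.459, where the computed full depth is about 0.457–0.460. I'll press a little more, release, and look at everything once.

```bash
python3 -m handwheel '-1 0.06 0 0 0 0 0;-1 0 0 0 0 0 0'|grep -E 'eef|ft_for'
python3 -m handwheel '-1 0.04 0 0 0 0 0;-1 0 0 0 0 0 0'|grep -E 'eef|ft_for'
python3 -m handwheel '0 0 0 0 0 0 0;0 0 0 0 0 0 0;0 0 0 0 0 0 0;0 0 0 0 0 0 0;0 0 0 0 0 0 0'|grep -E 'eef|for|wid'
python3 -m handwheel '0 0 0 -0.3 0 0 0;0 0 0 -0.6 0 0 0;0 0 0 -1 0 0 0;0 -0.3 0.3 -1 0 0 0;0 -0.3 0.3 -1 0 0 0;0 -0.3 0.3 -1 0 0 0;0 -0.3 0.3 -1 0 0 0;0 -0.3 0.3 -1 0 0 0;0 0 0 0 0 0 0;0 0 0 0 0 0 0'|grep -E 'eef|for'
python3 - <<'E'
from h import *
im,m=snap('wrist','w26');t,mt=snap('top','t1')
a=cv2.imread('pics/w26.png')[0:290,:];t=cv2.convertScaleAbs(cv2.imread('pics/t1.png')[150:250,140:430],alpha=1.6)
t=cv2.resize(t,(640,221),interpolation=cv2.INTER_CUBIC);a=cv2.resize(a,(640,362))
cv2.imwrite('pics/fin.png',np.vstack([a,t]))
A=np.radians(2.85);ux=np.array([np.cos(A),np.sin(A)]);uy=np.array([-ux[1],ux[0]])
for i in range(3):
    for n,d,z in(('butt',.4854-.076,.025),('face',.4854,.035)):
        p=w2px(m,(*(ux*d+uy*(-.3327+.07*(1-i))),z));print(i,n,(p*1.25).round())
E
```

```text
eef_pos: [0.4592, -0.2404, 0.0327]
ft_force: [-7.7, 0.9, 3.0]
eef_pos: [0.4592, -0.2404, 0.0325]
ft_force: [-12.6, 1.0, 5.1]
eef_pos: [0.4623, -0.2402, 0.0332]
ft_force: [0.4, -0.2, 0.6]
width: 0.5
finger_force: 0.0
eef_pos: [0.4266, -0.2797, 0.2072]
ft_force: [-0.2, 0.5, -0.6]
finger_force: 0.0
0 butt [280. 223.]
0 face [276. 140.]
1 butt [353. 223.]
1 face [357. 140.]
2 butt [427. 223.]
2 face [438. 140.]
```

View pics/fin.png

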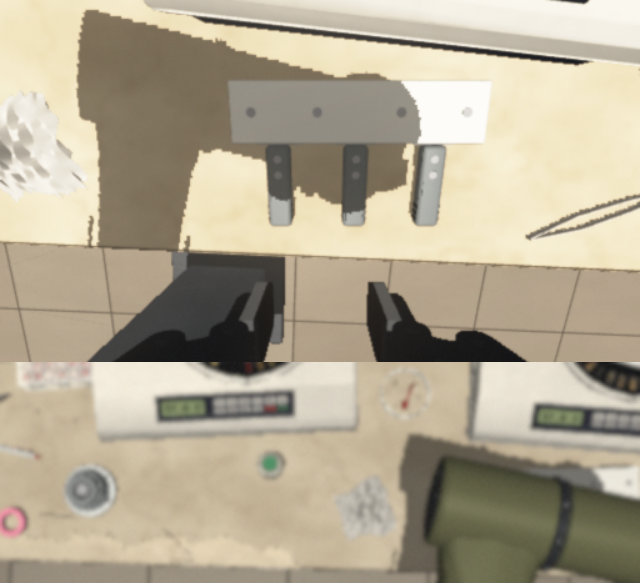

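All three scrapers are fully seated: their butts are at row ~225 against a predicted 223, and there is no gap at the rack. The ring stack is on the post at (90,490), and the bottle and dish have not moved. I'll hand the job in.

```bash
python3 -c "
from h import *
print(manip.close_job())"
```

```text
the job is handed in; nothing more can be done
None
```

The job is handed in: the wide, mid and narrow rings are on the post in that order, all three scrapers are in the rack up to their handles, and the bottle and dish were left where they were.

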